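# Load the spring jig and hold it compressed

## Robot

A 6-joint arm with a two-finger parallel gripper is mounted at the origin on the work surface. World frame = base frame: x ahead of the robot, y to its left, z up, the work surface at z = 0. Lengths are in m, angles in degrees, forces in N, time in s.
With the tool pointing down it reaches from about 0.275 to 0.75 m from the base axis. Payload 10.2 kg.
Tool frame: the origin (TCP) lies at the very end of the fingers, on their centre line; the grasp point (between the pads) lies 19 mm behind it; z points along the fingers, y is the direction in which the jaws open and shut (so a half turn about z gives the same grasp; the last joint's range is limited). The gripper opens to 88 mm and grips with 3 to 60 N. Pads are 18 mm wide; open, the fingers measure 123 mm over their backs; the gripper's body (75 mm by 187 mm) begins 45 mm behind the grasp point.
Start: joints at [51.257, 17.928, 85.812, -0, 76.261, -12.8], TCP at [0.23, 0.472, 0.239] pointing down, gripper open.
Joint ranges: [-168.41, 168.41], [-55.51, 124.54], [10.69, 146.95], [-70.63, 250.63], [1, 178], [-165.06, 165.06]. Speed limits (degrees/s): [136.94, 136.94, 172.46, 180, 180, 180].

## Interface

Orientations are given as a 3x3 rotation matrix whose columns are the frame's x, y, z axes.
In Python, from station import bot gives the robot as it stands. The module is installed in compiled form; this text tells all that it offers.
- The arm moves only by the tool send_rows, never from a script. Its argument "targets" is a list of rows, each an object of numbers: "tx", "ty", "tz": the shift along the tool's x, y, z in cm; "ax", "ay", "az": the turn, a rotation vector about the tool's x, y, z in degrees; "fingers": the finger opening in cm, from 0 to 8.81. In form: [{"tx": .., "ty": .., "tz": .., "ax": .., "ay": .., "az": .., "fingers": ..}, ...]. A call has 1 to 5 rows; each row shifts and turns the commanded pose from where the row before left it, along the tool's axes as they then stand; what a row does not reach is not made up. A row lasts 1/10 s, in which the tool goes at most 50 mm and 8.59 degrees, less where a joint would pass 70% of its speed; a pose out of reach is approached as far as the arm can. A call is refused whole if a number of a shift passes 5 or a number of a turn 8.59, either way. A call with a gripper value outside its range is refused whole. The fingers move at their own pace and stop on an object; "force" is the grip in N (left out, the last holds). Time passes only in rows, so rows that do not move let the fingers close. It gives the time, the measured TCP pose, the force and the opening at its end, in the units of the state.
- bot.read_state(): the state, without advancing time (a new reading comes with each control period).
- bot.read_camera(name): name is "scene" or "top" or "wrist"; returns (picture, depth): 420x560x3 uint8, red, green, blue; 420x560 float32, m along the optical axis (not along the pixel's ray), 0 where there is no reading.
- bot.camera_model(name): a dict with "fovy" (degrees; the focal length in pixels is half the picture's height over the tangent of half this angle, whatever the lens; pixels are square), "cx", "cy" (the principal point, pixels), "pose" (4x4, takes a point from camera to world coordinates); the wrist camera has in their place "mount" (4x4, takes a point from camera to tool coordinates, whose origin is the TCP and whose axes are the flange's). Camera axes: x right, y up, looking along -z (the intrinsics and any distortion apply to the point x, -y, -z); pixel columns grow to the right and rows downward; lengths in m; the calibration is good to about 2 mm. A picture is of the moment at which its call begins: read the wrist's pose just before it. camera_model takes no time and is no camera call.
- bot.finish_job(): hands the job in, once; it reports no verdict.
The state is a dict: "t": time; "q": joint angles; "qd": joint speeds; "joint_efforts": joint torques, N m; "tool_pos": TCP position; "ee_rot": TCP orientation; "force": force on the tool from outside, world axes, zero at the start; "moment": the same for the moment, N m; "grip_width": finger opening in m.
Only numpy, scipy, OpenCV 4.12 (cv2) and the standard library are available. Lean on these libraries where they do the work, as an engineer would, in place of code of your own. Each camera call takes 0.05 s, during which the arm holds its last target.

## Task

Thread the wide steel collar, then the narrow steel collar, then the tall metal press cap (open end down) onto the post of the spring jig, each one fully home on the one below. Then push the cap down against the spring until its flat top is level with the top of the thin gauge pillar on the jig, and finish while still holding it there: do not let go, the joint has to set under that load. Leave the cup, the screwdriver and the wooden block where they are.

Things in the scene. Friction and masses are not known exactly. Their poses are not given: they have to be found in the camera images.
- wide_mid (a point): wide collar: plain steel ring, outer diameter 50, bore 23, height 16 mm, 0.18 kg nominal, starts lying flat on the bench. The point is its centre, 8 mm above its underside; z is its axis.
- narrow_mid (a point): narrow collar: plain steel ring, outer diameter 36, bore 23, height 16 mm, 0.07 kg nominal, starts lying flat on the bench. The point is its centre, 8 mm above its underside; z is its axis.
- cap_mid (a point): press cap: plain aluminium cylinder, outer diameter 44, height 46 mm, 0.12 kg nominal, flat closed top; from below a blind bore of 23 mm diameter, 36 mm deep. Starts upright on the bench, open end down. The point is on its axis half-way up, 23 mm above its underside; z is its axis, up.
- post_top (a point): tip of the jig's fixed upright post, 94 mm above the bench: steel, diameter 20 mm, its last 8 mm tapering to a 12 mm tip. Post, seat and gauge pillar stand on a grey base plate 110 x 160 mm, 12 mm thick (the plate reaches 58 mm from the post on the side away from the gauge pillar, 102 mm on the pillar's side, 55 mm across). x and y of this frame are those of the jig (it is turned about the vertical): the gauge pillar lies along its -y.
- seat_top (a point): sprung seat: aluminium disc of diameter 60 mm around the post, which the stack rests on. The point is on the post's axis at the disc's top face, 50 mm above the bench when the spring is free; it goes down as the seat is pushed.
- seat (a joint): travel of the sprung seat in m, down positive: 0 free, 0.020 at its bottom stop. It begins to move at 5 N and takes a further 0.75 N per mm (14 N at 0.012), and springs back when released; the parts' weight alone does not move it. With the three parts fully home the cap's top is 128 mm above the bench at 0, and is level with the gauge pillar at 0.012.
- gauge_top (a point): top of the gauge pillar: a fixed steel rod, diameter 12 mm, 80 mm from the post's axis (towards the jig's -y), its flat top 116 mm above the bench. The point is the centre of that top.
- cup: bystander: orange plastic cup, rim radius 34, height 85 mm, standing; origin at the centre of its underside
- screwdriver: bystander: screwdriver lying on the bench beyond the jig; x runs along it towards the tip
- block: bystander: upright wooden block 60 x 40 x 75 mm; origin at the centre of its underside

How it is judged:
By the outcome, as a careful person would: the job done as asked, in the order asked, and still so for the second after the job is handed in, while the arm keeps its last pose, push and grip.
It also fails if it takes over 67 s, if anything falls off the work surface, if the arm or the gripper's body presses on something with over 40 N, if the wrist force passes 120 N, or if a joint passes its speed limit or range.

## Working session

There is one attempt and no reset: what is moved stays moved. The work goes in short steps, Python scripts to look and compute and a tool call to move; the robot and the scene stay as the last step left them, time stands still between calls to the robot, and variables do not carry over. Pictures are saved under pics/ and viewed, and the job is handed in when it is done.

Besides the shell and the picture viewer there is one more tool, called after "Call:" as name([rows], argument=value, ...), one row to a line, values as JSON. send_rows: Moves the arm, as the interface text tells. Its arguments: {"type":"object","properties":{"targets":{"type":"array","items":{"type":"object","properties":{"tx":{"type":"number"},"ty":{"type":"number"},"tz":{"type":"number"},"ax":{"type":"number"},"ay":{"type":"number"},"az":{"type":"number"},"fingers":{"type":"number"}}}},"force":{"type":"number"}},"required":["targets"]}

```bash
mkdir -p pics; cat > h.py <<'E'
import numpy as np, cv2, json
from station import bot
def snap(name,fn):
    s=bot.read_state(); p,d=bot.read_camera(name); m=bot.camera_model(name)
    cv2.imwrite('pics/%s.png'%fn,p[:,:,::-1]); np.savez('pics/%s.npz'%fn,p=p,d=d,pos=s['tool_pos'],rot=s['ee_rot'])
    return s,p,d,m
E
python3 - <<'E'
from h import *
s=bot.read_state(); print(s)
for n in ('top','scene','wrist'):
    s,p,d,m=snap(n,n+'0'); print(n,m,(d>0).mean())
print(bot.read_state()['t'])
E
```

```text
{'t': 0.0, 'q': array([ 5.12561840e+01,  1.79594014e+01,  8.58530057e+01, -1.37985391e-03,
        7.62614952e+01, -1.27969897e+01]), 'qd': array([0.02982954, 0.0020624 , 0.04786061, 0.03258876, 0.00117936,
       0.04555877]), 'joint_efforts': array([ 1.91518138e-04, -4.02208006e+01, -2.52267534e+01,  6.95063104e-02,
        3.52850254e-02, -1.31354545e-04]), 'tool_pos': array([0.22954205, 0.4718879 , 0.23816805]), 'ee_rot': array([[-8.99202897e-01,  4.37531172e-01, -7.88985303e-04],
       [ 4.37531805e-01,  8.99202357e-01, -1.02065286e-03],
       [ 2.62890001e-04, -1.26298017e-03, -9.99999168e-01]]), 'force': array([-0.36220027, -0.01563982,  0.82412449]), 'moment': array([0.03436991, 0.01103013, 0.01778097]), 'grip_width': 0.08805215701851707}
top {'fovy': 48.465118250282316, 'cx': 277.20271014563644, 'cy': 212.22304035753606, 'pose': array([[ 0.08075502,  0.97486113, -0.20766418,  0.37385605],
       [-0.99672453,  0.07988919, -0.01256666,  0.08341941],
       [ 0.00433937,  0.20799881,  0.97811945,  1.25391846],
       [ 0.        ,  0.        ,  0.        ,  1.        ]])} 0.9960799319727891
scene {'fovy': 55.827050735236774, 'cx': 278.0232942148431, 'cy': 208.28058321649596, 'pose': array([[-0.51124738, -0.68999785,  0.51237592,  1.0639792 ],
       [ 0.85933549, -0.40140096,  0.31689081,  0.36603248],
       [-0.01298579,  0.60231241,  0.79815483,  0.81595089],
       [ 0.        ,  0.        ,  0.        ,  1.        ]])} 0.9959736394557823
wrist {'fovy': 67.52431302159069, 'cx': 276.9219902336479, 'cy': 215.85938215794772, 'mount': array([[ 2.64961789e-04,  9.56446267e-01,  2.91908322e-01,
         7.59586519e-02],
       [ 9.99999749e-01, -6.16195298e-05, -7.05789928e-04,
        -4.12732108e-04],
       [-6.57062889e-04,  2.91908436e-01, -9.56446043e-01,
        -1.46524866e-01],
       [ 0.00000000e+00,  0.00000000e+00,  0.00000000e+00,
         1.00000000e+00]])} 0.9961054421768708
0.15
```

View pics/top0.png

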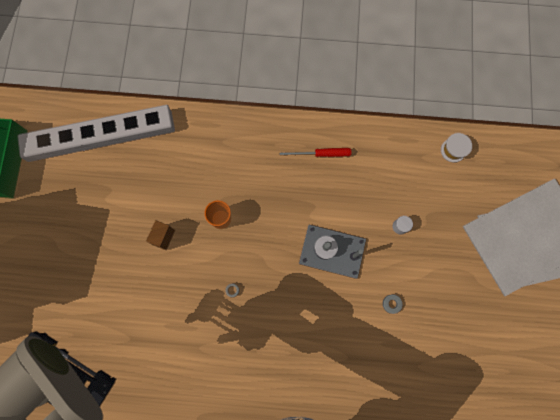

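View pics/scene0.png

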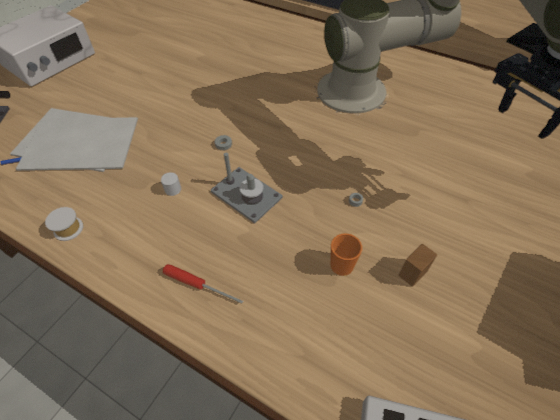

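View pics/wrist0.png

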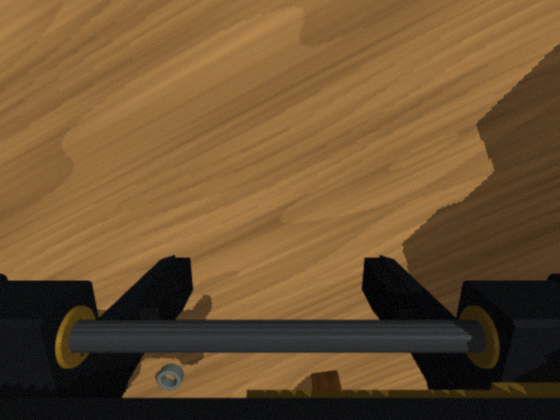

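Top view: narrow ring at about (232,290), wide ring (393,304), cap (404,225), and the jig with post at about (327,245) and gauge pillar near (357,255). Next I turn these into world positions.

```bash
cat >> h.py <<'E'
def cloud(d,m,pos=None,rot=None):
    f=210/np.tan(np.radians(m['fovy']/2)); v,u=np.mgrid[0:420,0:560].astype(float)
    x=(u-m['cx'])/f*d; y=-(v-m['cy'])/f*d
    P=np.stack([x,y,-d,np.ones_like(d)],-1)
    if 'pose' in m: T=m['pose']
    else:
        W=np.eye(4); W[:3,:3]=rot; W[:3,3]=pos; T=W@m['mount']
    return (P@T.T)[...,:3]
E
python3 - <<'E'
from h import *
for n,rois in (('top',dict(nar=(220,278,245,302),wide=(378,290,408,318),cap=(385,208,420,240),jig=(295,220,372,282),bench=(250,350,280,380))),
  ('scene',dict(nar=(345,188,370,210),wide=(210,132,237,153),cap=(158,170,184,198),jig=(205,145,285,222),bench=(290,160,320,180)))):
    z=np.load('pics/%s0.npz'%n); C=cloud(z['d'],bot.camera_model(n))
    for k,(a,b,c,e) in rois.items():
        Q=C[b:e,a:c].reshape(-1,3)
        b0=np.median(Q[:,2]) if k!='jig' else 0
        print(n,k,'medz',np.median(Q[:,2]).round(4),'pct',np.percentile(Q[:,2],[1,50,90,99]).round(4))
        if k in('nar','wide','cap'):
            h=dict(nar=.016,wide=.016,cap=.046)[k]
            S=Q[abs(Q[:,2]-h)<.005]; print('   top pts',len(S),S.mean(0).round(4),((S.min(0)+S.max(0))/2).round(4),np.ptp(S,axis=0).round(4))
        if k=='jig':
            for nm,lo,hi in(('post',.07,.1),('pillar',.105,.122),('seat',.045,.055),('plate',.008,.016)):
                S=Q[(Q[:,2]>lo)&(Q[:,2]<hi)]; 
                if len(S): print('   ',nm,len(S),S.mean(0).round(4),((S.min(0)+S.max(0))/2).round(4),np.ptp(S,axis=0).round(4))
    
E
```

```text
top nar medz 0.0003 pct [-0.0058  0.0003  0.0146  0.0207]
   top pts 82 [0.4194 0.2002 0.0157] [0.4184 0.2005 0.0159] [0.0341 0.0328 0.0097]
top wide medz 0.0011 pct [-0.006   0.0011  0.0165  0.0205]
   top pts 217 [ 0.4175 -0.2205  0.0157] [ 0.4176 -0.221   0.0159] [0.0471 0.0495 0.0097]
top cap medz 0.0007 pct [-0.0055  0.0007  0.0452  0.0502]
   top pts 201 [ 0.6266 -0.2376  0.0455] [ 0.6268 -0.2378  0.0459] [0.0427 0.0428 0.0093]
top jig medz 0.0074 pct [-0.0053  0.0074  0.043   0.095 ]
    post 63 [ 0.5437 -0.0462  0.0886] [ 0.5417 -0.0702  0.0837] [0.0262 0.0894 0.026 ]
    pillar 23 [ 0.5333 -0.1132  0.1137] [ 0.5331 -0.114   0.1117] [0.0103 0.0119 0.013 ]
    seat 339 [ 0.547  -0.0352  0.0496] [ 0.548  -0.0603  0.05  ] [0.0596 0.1088 0.01  ]
    plate 1700 [ 0.5415 -0.0582  0.0118] [ 0.5436 -0.0573  0.012 ] [0.1328 0.1756 0.0079]
top bench medz -0.0001 pct [-0.0062 -0.0001  0.003   0.0056]
scene nar medz -0.0 pct [-0.0037 -0.      0.0141  0.0179]
   top pts 80 [0.4205 0.2051 0.0147] [0.4194 0.2055 0.0156] [0.0363 0.0345 0.0087]
scene wide medz 0.0006 pct [-0.0036  0.0006  0.0154  0.0185]
   top pts 144 [ 0.4198 -0.2155  0.0147] [ 0.4196 -0.2171  0.015 ] [0.0485 0.0495 0.008 ]
scene cap medz 0.0021 pct [-0.0039  0.0021  0.0454  0.0484]
   top pts 176 [ 0.6286 -0.2319  0.0452] [ 0.6273 -0.2331  0.045 ] [0.0423 0.0426 0.0077]
scene jig medz 0.0006 pct [-0.004   0.0006  0.0214  0.0972]
    post 115 [ 0.5467 -0.0549  0.0851] [ 0.5442 -0.0665  0.0847] [0.0279 0.0911 0.029 ]
    pillar 24 [ 0.5361 -0.1086  0.1128] [ 0.5354 -0.1091  0.1121] [0.0083 0.0108 0.0102]
    seat 296 [ 0.5514 -0.031   0.0494] [ 0.5477 -0.0557  0.05  ] [0.0595 0.1109 0.0098]
    plate 1416 [ 0.5513 -0.0526  0.0115] [ 0.5156 -0.0953  0.012 ] [0.1924 0.2597 0.0079]
scene bench medz -0.0008 pct [-0.0041 -0.0008  0.001   0.0028]
```

```bash
cat >> h.py <<'E'
def plan(target,yaw=None,step=4.5,az=8.4,n=None,cur=None):
    """rows (rounded) from current pose to target pos (m), tool-x yaw deg; tool kept pointing down"""
    s=bot.read_state(); p=np.array(s['tool_pos'] if cur is None else cur,float); R=s['ee_rot']
    y0=np.degrees(np.arctan2(R[1,0],R[0,0])); yaw=y0 if yaw is None else yaw
    dy=(yaw-y0+180)%360-180; D=np.array(target)-p
    N=n or max(1,int(np.ceil(max(np.linalg.norm(D)*100/step,abs(dy)/az)-1e-6)))
    rows=[]; y=y0; q=p.copy()
    for i in range(N):
        c,sn=np.cos(np.radians(y)),np.sin(np.radians(y))
        Rt=np.array([[c,sn,0],[sn,-c,0],[0,0,-1]])   # columns x,y,z
        t=Rt.T@(p+D*(i+1)/N-q)*100; t=t.round(2); a=round(-dy/N,1)
        rows.append(dict(tx=t[0],ty=t[1],tz=t[2],az=a)); q=q+Rt@t/100; y-=a
    for i in range(0,N,5): print(json.dumps([{k:float(v) for k,v in r.items() if v} for r in rows[i:i+5]]))
    print('end',q.round(4),round(y,2),'t',s['t'])
def st():
    s=bot.read_state(); R=s['ee_rot']
    print('t',round(s['t'],2),'pos',s['tool_pos'].round(4),'yaw',np.degrees(np.arctan2(R[1,0],R[0,0])).round(2),'z',R[:,2].round(4),'F',s['force'].round(2),'M',s['moment'].round(2),'w',round(s['grip_width'],4))
    return s
E
python3 - <<'E'
from h import *
plan([.4185,-.2185,.16],81.4)
E
```

```text
[{"tx": -2.78, "ty": -3.17, "tz": 0.46, "az": 4.3}, {"tx": -3.0, "ty": -2.95, "tz": 0.46, "az": 4.3}, {"tx": -3.22, "ty": -2.71, "tz": 0.46, "az": 4.3}, {"tx": -3.41, "ty": -2.47, "tz": 0.46, "az": 4.3}, {"tx": -3.59, "ty": -2.2, "tz": 0.46, "az": 4.3}]
[{"tx": -3.74, "ty": -1.93, "tz": 0.46, "az": 4.3}, {"tx": -3.88, "ty": -1.64, "tz": 0.46, "az": 4.3}, {"tx": -3.99, "ty": -1.35, "tz": 0.47, "az": 4.3}, {"tx": -4.08, "ty": -1.04, "tz": 0.46, "az": 4.3}, {"tx": -4.15, "ty": -0.74, "tz": 0.46, "az": 4.3}]
[{"tx": -4.18, "ty": -0.42, "tz": 0.46, "az": 4.3}, {"tx": -4.21, "ty": -0.1, "tz": 0.46, "az": 4.3}, {"tx": -4.21, "ty": 0.2, "tz": 0.46, "az": 4.3}, {"tx": -4.18, "ty": 0.53, "tz": 0.46, "az": 4.3}, {"tx": -4.12, "ty": 0.83, "tz": 0.46, "az": 4.3}]
[{"tx": -4.06, "ty": 1.15, "tz": 0.46, "az": 4.3}, {"tx": -3.95, "ty": 1.44, "tz": 0.46, "az": 4.3}]
end [ 0.4185 -0.2185  0.16  ] 80.96 t 0.15
```

Call:
send_rows([
  {"tx": -2.8, "ty": -3.2, "tz": 0.5, "az": 4.3},
  {"tx": -3.0, "ty": -2.95, "tz": 0.45, "az": 4.3},
  {"tx": -3.2, "ty": -2.7, "tz": 0.45, "az": 4.3},
  {"tx": -3.4, "ty": -2.45, "tz": 0.45, "az": 4.3},
  {"tx": -3.6, "ty": -2.2, "tz": 0.45, "az": 4.3},
])

```text
invalid input at $.targets[0]: expected keys tx, ty, tz, ax, ay, az, fingers
```

Call:
send_rows([
  {"tx": -3.75, "ty": -1.95, "tz": 0.45, "az": 4.3},
  {"tx": -3.9, "ty": -1.65, "tz": 0.45, "az": 4.3},
  {"tx": -4.0, "ty": -1.35, "tz": 0.45, "az": 4.3},
  {"tx": -4.1, "ty": -1.05, "tz": 0.45, "az": 4.3},
  {"tx": -4.15, "ty": -0.75, "tz": 0.45, "az": 4.3},
])

```text
invalid input at $.targets[0]: expected keys tx, ty, tz, ax, ay, az, fingers
```

Call:
send_rows([
  {"tx": -4.2, "ty": -0.4, "tz": 0.45, "az": 4.3},
  {"tx": -4.2, "ty": -0.1, "tz": 0.45, "az": 4.3},
  {"tx": -4.2, "ty": 0.2, "tz": 0.45, "az": 4.3},
  {"tx": -4.2, "ty": 0.5, "tz": 0.45, "az": 4.3},
  {"tx": -4.1, "ty": 0.85, "tz": 0.45, "az": 4.3},
])

```text
invalid input at $.targets[0]: expected keys tx, ty, tz, ax, ay, az, fingers
```

Call:
send_rows([
  {"tx": -4.0, "ty": 1.15, "tz": 0.45, "az": 4.3},
  {"tx": -3.9, "ty": 1.45, "tz": 0.45, "az": 4.3},
  {},
])

```text
invalid input at $.targets[0]: expected keys tx, ty, tz, ax, ay, az, fingers
```

```bash
python3 - <<'E'
from h import *
st(); snap('wrist','w1'); st()
E
```

```text
t 0.15 pos [0.2296 0.4719 0.2383] yaw 154.06 z [-6.e-04 -7.e-04 -1.e+00] F [-0.45  0.37  0.26] M [ 0.02 -0.05  0.04] w 0.088
t 0.2 pos [0.2296 0.472  0.2384] yaw 154.06 z [-5.e-04 -6.e-04 -1.e+00] F [-0.34  0.08  0.05] M [0.03 0.02 0.01] w 0.0882
```

View pics/w1.png

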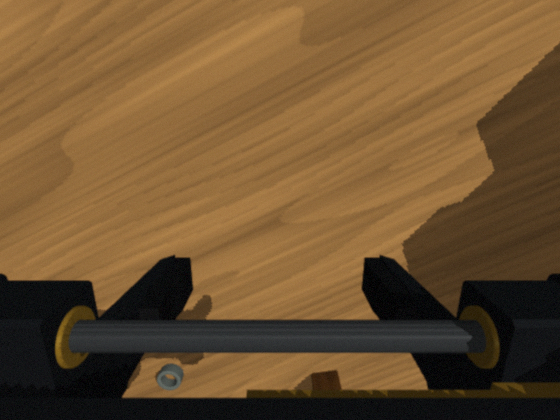

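The calls were refused because every key is required. The picture still shows the start view (ring at about (168,376)). I'll resend with full rows.

Call:
send_rows([
  {"tx": -2.8, "ty": -3.2, "tz": 0.5, "ax": 0, "ay": 0, "az": 4.3, "fingers": 8.8},
  {"tx": -3.0, "ty": -2.95, "tz": 0.45, "ax": 0, "ay": 0, "az": 4.3, "fingers": 8.8},
  {"tx": -3.2, "ty": -2.7, "tz": 0.45, "ax": 0, "ay": 0, "az": 4.3, "fingers": 8.8},
  {"tx": -3.4, "ty": -2.45, "tz": 0.45, "ax": 0, "ay": 0, "az": 4.3, "fingers": 8.8},
  {"tx": -3.6, "ty": -2.2, "tz": 0.45, "ax": 0, "ay": 0, "az": 4.3, "fingers": 8.8},
])

```text
t: 0.7
tool_pos: [0.2853, 0.2675, 0.2155]
ee_rot: [[-0.674, 0.738, 0.0], [0.738, 0.674, 0.0], [-0.0, 0.0, -1.0]]
force: [0.3, 0.6, -0.9]
grip_width: 0.0879
```

Call:
send_rows([
  {"tx": -3.75, "ty": -1.95, "tz": 0.45, "ax": 0, "ay": 0, "az": 4.3, "fingers": 8.8},
  {"tx": -3.9, "ty": -1.65, "tz": 0.45, "ax": 0, "ay": 0, "az": 4.3, "fingers": 8.8},
  {"tx": -4.0, "ty": -1.35, "tz": 0.45, "ax": 0, "ay": 0, "az": 4.3, "fingers": 8.8},
  {"tx": -4.1, "ty": -1.05, "tz": 0.45, "ax": 0, "ay": 0, "az": 4.3, "fingers": 8.8},
  {"tx": -4.15, "ty": -0.75, "tz": 0.45, "ax": 0, "ay": 0, "az": 4.3, "fingers": 8.8},
])

```text
t: 1.2
tool_pos: [0.3409, 0.0634, 0.1932]
ee_rot: [[-0.356, 0.934, 0.001], [0.934, 0.356, -0.0], [-0.0, 0.001, -1.0]]
force: [1.1, 0.5, 0.9]
grip_width: 0.0883
```

Call:
send_rows([
  {"tx": -4.2, "ty": -0.4, "tz": 0.45, "ax": 0, "ay": 0, "az": 4.3, "fingers": 8.8},
  {"tx": -4.2, "ty": -0.1, "tz": 0.45, "ax": 0, "ay": 0, "az": 4.3, "fingers": 8.8},
  {"tx": -4.2, "ty": 0.2, "tz": 0.45, "ax": 0, "ay": 0, "az": 4.3, "fingers": 8.8},
  {"tx": -4.2, "ty": 0.5, "tz": 0.45, "ax": 0, "ay": 0, "az": 4.3, "fingers": 8.8},
  {"tx": -4.1, "ty": 0.85, "tz": 0.45, "ax": 0, "ay": 0, "az": 4.3, "fingers": 8.8},
])

```text
t: 1.7
tool_pos: [0.3965, -0.1397, 0.1705]
ee_rot: [[0.011, 1.0, 0.0], [1.0, -0.011, -0.0], [-0.0, 0.0, -1.0]]
force: [0.4, -0.2, 0.6]
grip_width: 0.0883
```

Call:
send_rows([
  {"tx": -4.0, "ty": 1.15, "tz": 0.45, "ax": 0, "ay": 0, "az": 4.3, "fingers": 8.8},
  {"tx": -3.9, "ty": 1.45, "tz": 0.45, "ax": 0, "ay": 0, "az": 4.3, "fingers": 8.8},
  {"tx": 0, "ty": 0, "tz": 0, "ax": 0, "ay": 0, "az": 0, "fingers": 8.8},
])

```text
t: 2.0
tool_pos: [0.4193, -0.2216, 0.1609]
ee_rot: [[0.163, 0.987, -0.0], [0.987, -0.163, -0.0], [-0.0, -0.0, -1.0]]
force: [-0.5, -0.5, -0.5]
grip_width: 0.088
```

```bash
python3 - <<'E'
from h import *
st(); snap('wrist','w2'); st()
E
```

```text
t 2.0 pos [ 0.4193 -0.2216  0.1609] yaw 80.64 z [-3.e-04 -3.e-04 -1.e+00] F [-0.48 -0.53 -0.48] M [-0.06  0.07  0.09] w 0.088
t 2.05 pos [ 0.4188 -0.2194  0.161 ] yaw 80.82 z [-9.e-04  8.e-04 -1.e+00] F [ 0.65  0.42 -0.1 ] M [-0.04  0.13  0.02] w 0.0882
```

View pics/w2.png

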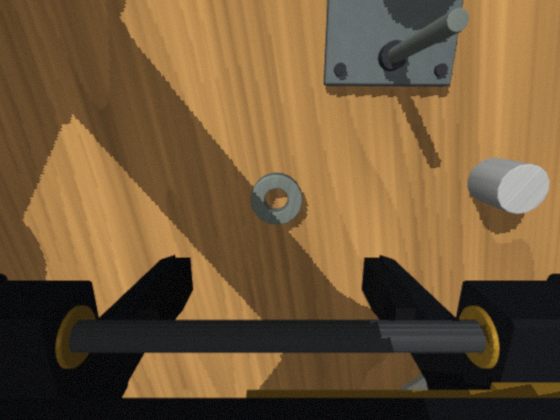

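The wide ring is at about (276,199) below the gripper, with the cap at (510,185) and the gauge pillar at (455,20). The arm had not settled in that shot, so I take another.

```bash
cat >> h.py <<'E'
def ring(p,d,m,s,h,guess,rad,tol=.006,bore=True):
    """centre of disc top at height h (world z): mask of depth points near h within rad*1.3 of guess, rays re-cut at z=h, circle LSQ"""
    pos,rot=s['tool_pos'],s['ee_rot']
    C=cloud(d,m,pos,rot); M=(abs(C[...,2]-h)<tol)&(np.hypot(C[...,0]-guess[0],C[...,1]-guess[1])<rad*1.35)&(d>0)
    one=cloud(np.ones_like(d),m,pos,rot)
    if 'pose' in m: o=m['pose'][:3,3]
    else: o=np.array(pos)+np.array(rot)@m['mount'][:3,3]
    D=one-o; X=o+D*((h-o[2])/D[...,2])[...,None]
    M=cv2.morphologyEx(M.astype(np.uint8),cv2.MORPH_OPEN,np.ones((2,2)))
    cs,_=cv2.findContours(M,cv2.RETR_EXTERNAL,cv2.CHAIN_APPROX_NONE); c=max(cs,key=cv2.contourArea)[:,0]
    P=X[c[:,1],c[:,0]][:,:2]
    A=np.c_[2*P,np.ones(len(P))]; b=(P**2).sum(1)
    w=np.ones(len(P),bool)
    for _ in range(4):
        sol=np.linalg.lstsq(A[w],b[w],rcond=None)[0]; r=np.sqrt(sol[2]+sol[0]**2+sol[1]**2)
        e=abs(np.hypot(*(P-sol[:2]).T)-r); w=e<max(.0012,np.percentile(e,80))
    Q=X[M>0][:,:2]
    print('circle',sol[:2].round(4),'r',r.round(4),'n',len(P),'centroid',Q.mean(0).round(4),'zmed',np.median(C[...,2][M>0]).round(4),'pix',c.mean(0).round(1))
    return sol[:2]
E
python3 - <<'E'
from h import *
st(); s,p,d,m=snap('wrist','w3'); st()
C=cloud(d,m,s['tool_pos'],s['ee_rot']); print('bench z',np.median(C[100:300,200:350,2]))
ring(p,d,m,s,.016,[.4185,-.2185],.025)
ring(p,d,m,s,.046,[.627,-.2355],.022)
ring(p,d,m,s,.116,[.5345,-.111],.006)
E
```

```text
t 2.05 pos [ 0.4188 -0.2194  0.161 ] yaw 80.82 z [-9.e-04  8.e-04 -1.e+00] F [ 0.65  0.42 -0.1 ] M [-0.04  0.13  0.02] w 0.0882
t 2.1 pos [ 0.4186 -0.2181  0.1613] yaw 80.93 z [-9.e-04  1.e-03 -1.e+00] F [ 0.36  0.7  -0.59] M [-0.02  0.04 -0.03] w 0.0878
bench z 0.00045616960493036207
circle [ 0.4188 -0.2192] r 0.0244 n 145 centroid [ 0.4189 -0.2187] zmed 0.0162 pix [277.7 201.4]
circle [ 0.6262 -0.236 ] r 0.0224 n 154 centroid [ 0.6262 -0.2357] zmed 0.0462 pix [520.8 191.7]
circle [ 0.5334 -0.113 ] r 0.0065 n 77 centroid [ 0.5334 -0.113 ] zmed 0.1162 pix [456.2  27.2]
```

Call:
send_rows([
  {"tx": -0.1, "ty": 0, "tz": 4.5, "ax": 0, "ay": 0, "az": 0, "fingers": 8.8},
  {"tx": 0, "ty": 0, "tz": 4.5, "ax": 0, "ay": 0, "az": 0, "fingers": 8.8},
  {"tx": 0, "ty": 0, "tz": 3.0, "ax": 0, "ay": 0, "az": 0, "fingers": 8},
  {"tx": 0, "ty": 0, "tz": 0, "ax": 0, "ay": 0, "az": 0, "fingers": 7},
  {"tx": 0, "ty": 0, "tz": 0, "ax": 0, "ay": 0, "az": 0, "fingers": 7},
])

```text
t: 2.6
tool_pos: [0.4191, -0.2185, 0.0428]
ee_rot: [[0.156, 0.988, 0.0], [0.988, -0.156, -0.0], [-0.0, 0.0, -1.0]]
force: [-0.2, -0.4, 0.6]
grip_width: 0.0705
```

```bash
python3 - <<'E'
from h import *
s,p,d,m=snap('wrist','w4'); st()
ring(p,d,m,s,.016,[.4185,-.2185],.025)
E
```

```text
t 2.65 pos [ 0.4195 -0.219   0.0435] yaw 81.02 z [ 0.0018 -0.0016 -1.    ] F [ 0.59 -0.18  0.36] M [-0.04  0.01 -0.04] w 0.0702
circle [ 0.4187 -0.2187] r 0.0247 n 232 centroid [ 0.4188 -0.218 ] zmed 0.0163 pix [277.5 250.7]
```

View pics/w4.png

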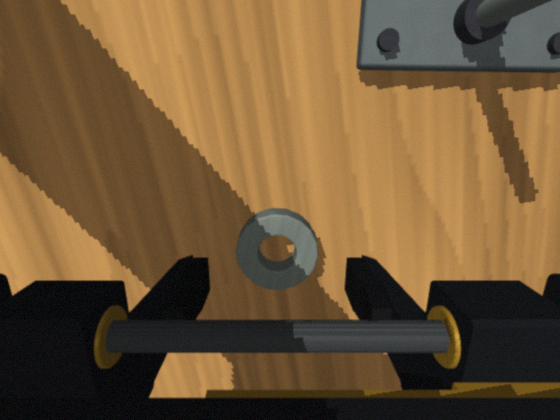

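Call:
send_rows([
  {"tx": -0.05, "ty": -0.05, "tz": 2.5, "ax": 0, "ay": 0, "az": 0, "fingers": 7},
  {"tx": 0, "ty": 0, "tz": 1.4, "ax": 0, "ay": 0, "az": 0, "fingers": 7},
  {"tx": 0, "ty": 0, "tz": 0, "ax": 0, "ay": 0, "az": 0, "fingers": 6.5},
  {"tx": 0, "ty": 0, "tz": 0, "ax": 0, "ay": 0, "az": 0, "fingers": 4.5},
  {"tx": 0, "ty": 0, "tz": 0, "ax": 0, "ay": 0, "az": 0, "fingers": 4.5},
], force=30)

```text
t: 3.15
tool_pos: [0.4189, -0.2199, 0.0042]
ee_rot: [[0.157, 0.988, 0.002], [0.988, -0.157, -0.002], [-0.001, 0.002, -1.0]]
force: [0.6, -0.3, 0.4]
grip_width: 0.0516
```

Call:
send_rows([
  {"tx": 0, "ty": 0, "tz": 0, "ax": 0, "ay": 0, "az": 0, "fingers": 4.5},
  {"tx": 0, "ty": 0, "tz": 0, "ax": 0, "ay": 0, "az": 0, "fingers": 4.5},
])

```text
t: 3.35
tool_pos: [0.4188, -0.2198, 0.0041]
ee_rot: [[0.157, 0.988, 0.002], [0.988, -0.157, -0.002], [-0.001, 0.002, -1.0]]
force: [0.1, 0.3, 8.1]
grip_width: 0.0491
```

```bash
python3 - <<'E'
from h import *
plan([.419,-.219,.10],81.4,n=3)
plan([.539,-.074,.19],81.4,cur=[.419,-.219,.10])
E
```

```text
[{"tx": 0.03, "tz": -3.2, "az": -0.1}, {"tx": 0.03, "ty": 0.01, "tz": -3.19, "az": -0.1}, {"tx": 0.03, "tz": -3.2, "az": -0.1}]
end [ 0.419 -0.219  0.1  ] 81.27 t 3.35
[{"tx": 3.24, "ty": 1.92, "tz": -1.8, "az": -0.1}, {"tx": 3.24, "ty": 1.92, "tz": -1.8, "az": -0.1}, {"tx": 3.23, "ty": 1.92, "tz": -1.8, "az": -0.1}, {"tx": 3.23, "ty": 1.93, "tz": -1.8, "az": -0.1}, {"tx": 3.23, "ty": 1.94, "tz": -1.8, "az": -0.1}]
end [ 0.539 -0.074  0.19 ] 81.47 t 3.35
```

Call:
send_rows([
  {"tx": 0, "ty": 0, "tz": -2.0, "ax": 0, "ay": 0, "az": 0, "fingers": 4.5},
  {"tx": 0, "ty": 0, "tz": -3.8, "ax": 0, "ay": 0, "az": 0, "fingers": 4.5},
  {"tx": 0, "ty": 0, "tz": -4.0, "ax": 0, "ay": 0, "az": 0, "fingers": 4.5},
  {"tx": 3.2, "ty": 1.9, "tz": -2.0, "ax": 0, "ay": 0, "az": 0, "fingers": 4.5},
  {"tx": 3.2, "ty": 1.9, "tz": -2.0, "ax": 0, "ay": 0, "az": 0, "fingers": 4.5},
])

```text
t: 3.85
tool_pos: [0.4662, -0.1618, 0.1428]
ee_rot: [[0.159, 0.987, 0.002], [0.987, -0.159, -0.001], [-0.001, 0.002, -1.0]]
force: [-0.1, -0.4, -1.9]
grip_width: 0.0488
```

Call:
send_rows([
  {"tx": 3.2, "ty": 1.9, "tz": -1.8, "ax": 0, "ay": 0, "az": 0, "fingers": 4.5},
  {"tx": 3.2, "ty": 1.9, "tz": -1.8, "ax": 0, "ay": 0, "az": 0, "fingers": 4.5},
  {"tx": 3.2, "ty": 1.9, "tz": -1.2, "ax": 0, "ay": 0, "az": 0, "fingers": 4.5},
  {"tx": 0, "ty": 0, "tz": 0, "ax": 0, "ay": 0, "az": 0, "fingers": 4.5},
  {"tx": 0, "ty": 0, "tz": 0, "ax": 0, "ay": 0, "az": 0, "fingers": 4.5},
])

```text
t: 4.35
tool_pos: [0.537, -0.0758, 0.1888]
ee_rot: [[0.156, 0.988, -0.0], [0.988, -0.156, -0.0], [-0.0, -0.0, -1.0]]
force: [-1.3, 0.3, -1.4]
grip_width: 0.0488
```

```bash
python3 - <<'E'
from h import *
s,p,d,m=snap('wrist','w5'); st()
print('post');ring(p,d,m,s,.094,[.545,-.034],.008)
print('seat');ring(p,d,m,s,.050,[.545,-.034],.030)
print('held');ring(p,d,m,s,s['tool_pos'][2]+.012,s['tool_pos'],.025)
E
```

```text
t 4.4 pos [ 0.5366 -0.0765  0.1885] yaw 80.97 z [-8.e-04 -0.e+00 -1.e+00] F [-0.51 -0.1  -1.7 ] M [-0.01  0.06  0.02] w 0.0485
post
circle [ 0.548  -0.0333] r 0.0084 n 65 centroid [ 0.5479 -0.0333] zmed 0.0935 pix [283.  163.1]
seat
circle [ 0.5484 -0.0339] r 0.0293 n 189 centroid [ 0.5486 -0.0325] zmed 0.0504 pix [282.8 156. ]
held
circle [ 0.5371 -0.0741] r 0.0251 n 407 centroid [ 0.5375 -0.0723] zmed 0.201 pix [277.7 277.5]
```

View pics/w5.png

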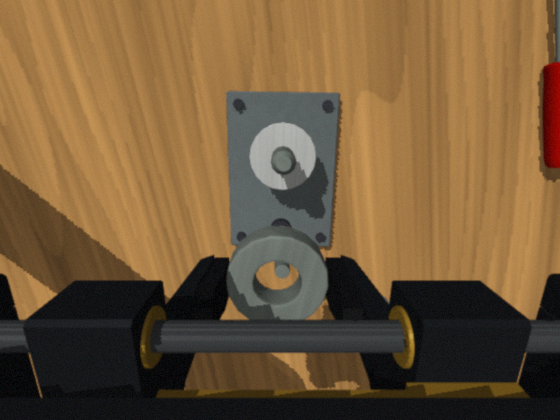

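Post tip is at about (283,159) centred on the seat; the held ring is at (278,277), bore (278,275). I'll refine both estimates from the same frame.

```bash
python3 - <<'E'
from h import *
z=np.load('pics/w5.npz'); m=bot.camera_model('wrist'); s=dict(tool_pos=z['pos'],ee_rot=z['rot']); d=z['d'];p=z['p']
C=cloud(d,m,z['pos'],z['rot'])
q=C[230:320,225:330].reshape(-1,3); print('heights rel tcp mm',np.histogram((q[:,2]-z['pos'][2])*1000,bins=np.arange(-10,30,2)))
for tol in (.002,.003,.004): print('held',tol);ring(p,d,m,s,z['pos'][2]+.012,z['pos'],.025,tol=tol)
for tol in (.002,.003): print('post',tol);ring(p,d,m,s,.094,[.548,-.0335],.006,tol=tol)
print('seat');ring(p,d,m,s,.050,[.548,-.0335],.030,tol=.003)
# crop enlargements
cv2.imwrite('pics/w5z.png',cv2.resize(p[110:330,200:360,::-1],None,fx=3.5,fy=2.7,interpolation=cv2.INTER_CUBIC))
T=(C-z['pos'])@z['rot']  # tool coords
pl=C[:,:,2]; 
pp=ring(p,d,m,s,.116,[.5345,-.111],.006)
E
```

```text
heights rel tcp mm (array([   0,    0,    1,   22,  121,  179,  211,  227,  241,  271, 2241,
       3455,   57,   24,   14,    1,    0,    0,    0]), array([-10,  -8,  -6,  -4,  -2,   0,   2,   4,   6,   8,  10,  12,  14,
        16,  18,  20,  22,  24,  26,  28]))
held 0.002
circle [ 0.5368 -0.0749] r 0.0244 n 299 centroid [ 0.5373 -0.0728] zmed 0.201 pix [276.2 279.6]
held 0.003
circle [ 0.537  -0.0744] r 0.0246 n 398 centroid [ 0.5373 -0.0727] zmed 0.201 pix [280.2 277.1]
held 0.004
circle [ 0.5371 -0.0743] r 0.0248 n 404 centroid [ 0.5374 -0.0726] zmed 0.201 pix [279.5 277.6]
post 0.002
circle [ 0.5485 -0.0337] r 0.0068 n 58 centroid [ 0.5485 -0.0337] zmed 0.0941 pix [283.8 163.6]
post 0.003
circle [ 0.5484 -0.0336] r 0.0073 n 55 centroid [ 0.5485 -0.0336] zmed 0.094 pix [283.8 163.6]
seat
circle [ 0.5484 -0.0339] r 0.0293 n 189 centroid [ 0.5486 -0.0325] zmed 0.0504 pix [282.8 156. ]
circle [ 0.5351 -0.1115] r 0.0063 n 47 centroid [ 0.5351 -0.1114] zmed 0.116 pix [282.3 270.3]
```

View pics/w5z.png

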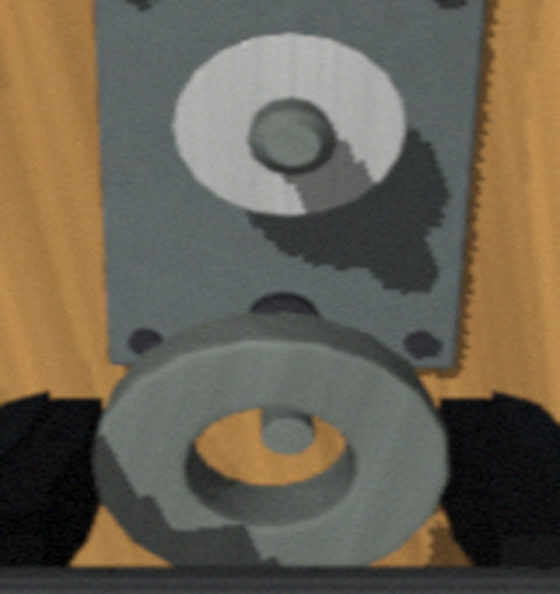

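```bash
cat >> h.py <<'E'
def cut(u,v,h,m,pos,rot):
    f=210/np.tan(np.radians(m['fovy']/2)); W=np.eye(4); W[:3,:3]=rot; W[:3,3]=pos; T=m['pose'] if 'pose' in m else W@m['mount']
    D=T[:3,:3]@np.array([(u-m['cx'])/f,-(v-m['cy'])/f,-1]); o=T[:3,3]
    return o+D*(h-o[2])/D[2]
E
python3 - <<'E'
from h import *
z=np.load('pics/w5.npz'); m=bot.camera_model('wrist'); a=(m,z['pos'],z['rot']); h=z['pos'][2]+.012
for u,v in((277.4,260),(277.4,304.4),(277.7,236)):
    X=cut(u,v,h,*a); print(X.round(4),'tool',((X-z['pos'])@z['rot']*1000).round(1))
X=cut(282.9,163,.094,*a);print('post',X.round(4),'tool',((X-z['pos'])@z['rot']*1000).round(1))
st()
E
```

```text
[ 0.5387 -0.0632  0.2008] tool [ 12.7  -0.3 -12. ]
[ 0.535  -0.0867  0.2008] tool [-11.   -0.2 -12. ]
[ 0.5407 -0.0514  0.2008] tool [ 24.7  -0.1 -12. ]
post [ 0.5478 -0.0331  0.094 ] tool [43.9  4.  94.8]
t 4.4 pos [ 0.5366 -0.0765  0.1885] yaw 80.97 z [-8.e-04 -0.e+00 -1.e+00] F [-0.51 -0.1  -1.7 ] M [-0.01  0.06  0.02] w 0.0485
```

Call:
send_rows([
  {"tx": 4.35, "ty": 0.45, "tz": 0, "ax": 0, "ay": 0, "az": 0, "fingers": 4.5},
  {"tx": 0, "ty": 0, "tz": 3.5, "ax": 0, "ay": 0, "az": 0, "fingers": 4.5},
  {"tx": 0, "ty": 0, "tz": 3.6, "ax": 0, "ay": 0, "az": 0, "fingers": 4.5},
  {"tx": 0, "ty": 0, "tz": 0, "ax": 0, "ay": 0, "az": 0, "fingers": 4.5},
  {"tx": 0, "ty": 0, "tz": 0, "ax": 0, "ay": 0, "az": 0, "fingers": 4.5},
])

```text
t: 4.9
tool_pos: [0.5482, -0.0349, 0.1184]
ee_rot: [[0.159, 0.987, -0.0], [0.987, -0.159, 0.0], [0.0, -0.0, -1.0]]
force: [0.3, -0.2, -1.7]
grip_width: 0.0485
```

```bash
python3 - <<'E'
from h import *
s,p,d,m=snap('wrist','w6'); st()
cv2.imwrite('pics/w6z.png',cv2.resize(p[200:330,200:360,::-1],None,fx=4,fy=4,interpolation=cv2.INTER_CUBIC))
E
```

```text
t 4.95 pos [ 0.5489 -0.035   0.1193] yaw 80.89 z [ 1.8e-03 -6.0e-04 -1.0e+00] F [ 0.56  0.71 -0.78] M [-0.04  0.07  0.01] w 0.049
```

View pics/w6z.png

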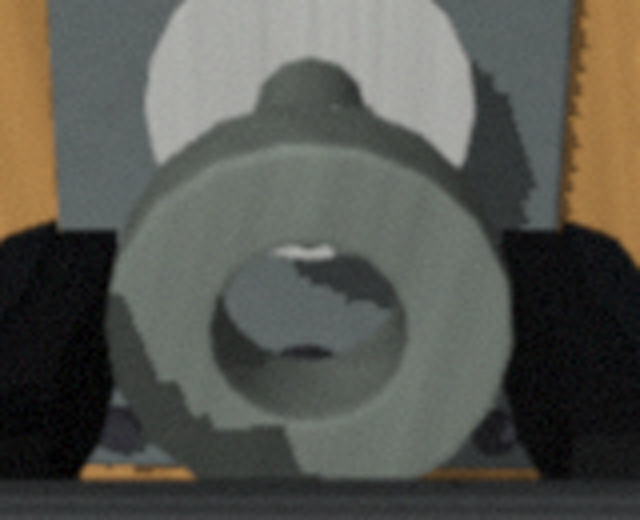

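```bash
python3 - <<'E'
from h import *
z=np.load('pics/w6.npz'); m=bot.camera_model('wrist'); a=(m,z['pos'],z['rot'])
T=lambda u,v,h:(((cut(u,v,h,*a))-z['pos'])@z['rot']*1000).round(1)
hr=z['pos'][2]+.012
print('bore top edge',T(277.2,200+240/4,hr),'bore bottom',T(277.2,200+418/4,hr),'ring top edge',T(277.7,200+143/4,hr),'L',T(227.5,282,hr),'R',T(328,282,hr))
print('post far tip edge',T(277.5,214.5,.094),'taper base',T(277.5,214.5,.086), 'L/R at tip',T(200+268/4,222,.094),T(200+352/4,222,.094),'L/R base', T(200+259/4,227,.086),T(200+362/4,227,.086))
s=dict(tool_pos=z['pos'],ee_rot=z['rot']);ring(z['p'],z['d'],m,s,.05,[.548,-.0335],.03,tol=.003)
E
```

```text
bore top edge [ 12.7  -0.3 -12. ] bore bottom [-11.1  -0.3 -12. ] ring top edge [ 24.8  -0.1 -12. ] L [  1.2 -24.1 -12. ] R [  1.2  24.  -12. ]
post far tip edge [24.  -0.2 24.4] taper base [21.6 -0.1 32.4] L/R at tip [19.5 -6.2 24.4] [19.5  5.9 24.4] L/R base [13.7 -7.8 32.4] [13.8  7.7 32.4]
circle [ 0.549  -0.0304] r 0.027 n 227 centroid [ 0.5502 -0.0228] zmed 0.0505 pix [277.8 214.9]
```

```bash
python3 - <<'E'
from h import *
z=np.load('pics/w6.npz'); m=bot.camera_model('wrist')
C=cloud(z['d'],m,z['pos'],z['rot']); 
for v in range(170,240,4): print(v,C[v,278].round(4),((C[v,278]-z['pos'])@z['rot']*1000).round(1))
E
```

```text
170 [0.5544 0.0014 0.0122] [ 36.9   0.3 106.2]
174 [ 0.5539 -0.0018  0.0123] [ 33.6   0.4 106.1]
178 [ 0.5533 -0.0052  0.0109] [ 30.1   0.4 107.5]
182 [ 0.5531 -0.0064  0.0221] [29.   0.3 96.3]
186 [ 0.5534 -0.004   0.0494] [31.4  0.2 69. ]
190 [ 0.553  -0.0066  0.0503] [28.7  0.2 68.1]
194 [ 0.5526 -0.0093  0.051 ] [26.   0.2 67.4]
198 [ 0.5521 -0.0124  0.0498] [22.9  0.3 68.6]
202 [ 0.5516 -0.0152  0.0501] [20.   0.3 68.3]
206 [ 0.5512 -0.0182  0.0498] [17.   0.3 68.6]
210 [ 0.5507 -0.0209  0.0502] [14.2  0.3 68.2]
214 [ 0.5503 -0.0238  0.0505] [11.3  0.3 67.9]
218 [ 0.5502 -0.0238  0.0599] [11.3  0.2 58.5]
222 [ 0.5502 -0.0237  0.069 ] [11.4  0.2 49.4]
226 [ 0.5523 -0.0101  0.1177] [25.2  0.1  0.7]
230 [ 0.5523 -0.0098  0.1244] [25.4  0.  -6. ]
234 [ 0.5522 -0.0103  0.1286] [ 25.    0.  -10.2]
238 [ 0.552  -0.0114  0.1308] [ 23.9   0.  -12.4]
```

View pics/w6.png

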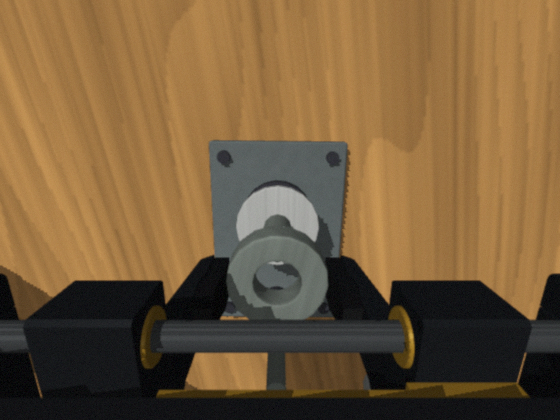

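The part I took for the tip is the post's lower shaft (depth 0.05–0.07 at v 218–222). Its centre is about 0.7 mm from the ring axis, so I descend.

Call:
send_rows([
  {"tx": 0.05, "ty": 0.03, "tz": 1.2, "ax": 0, "ay": 0, "az": 0, "fingers": 4.5},
  {"tx": 0, "ty": 0, "tz": 1.2, "ax": 0, "ay": 0, "az": 0, "fingers": 4.5},
  {"tx": 0, "ty": 0, "tz": 1.0, "ax": 0, "ay": 0, "az": 0, "fingers": 4.5},
  {"tx": 0, "ty": 0, "tz": 1.0, "ax": 0, "ay": 0, "az": 0, "fingers": 4.5},
  {"tx": 0, "ty": 0, "tz": 0, "ax": 0, "ay": 0, "az": 0, "fingers": 4.5},
])

```text
t: 5.45
tool_pos: [0.548, -0.0334, 0.0721]
ee_rot: [[0.157, 0.988, -0.003], [0.988, -0.157, 0.001], [0.0, -0.003, -1.0]]
force: [0.0, 0.1, -2.0]
grip_width: 0.0486
```

```bash
python3 - <<'E'
from h import *
s,p,d,m=snap('wrist','w7'); st()
E
```

```text
t 5.5 pos [ 0.5485 -0.0335  0.073 ] yaw 80.96 z [-1.4e-03  4.0e-04 -1.0e+00] F [ 0.06 -0.05 -1.42] M [-0.05  0.02 -0.01] w 0.0487
```

View pics/w7.png

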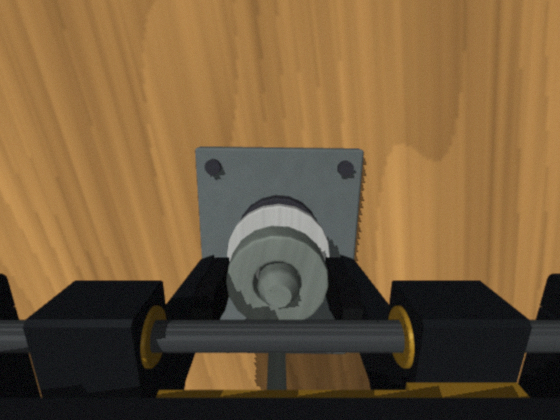

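The post comes through the bore at about (278,287), so the ring is threaded. I lower onto the seat.

Call:
send_rows([
  {"tx": 0, "ty": 0, "tz": 0.9, "ax": 0, "ay": 0, "az": 0, "fingers": 4.5},
  {"tx": 0, "ty": 0, "tz": 0.7, "ax": 0, "ay": 0, "az": 0, "fingers": 4.5},
  {"tx": 0, "ty": 0, "tz": 0.2, "ax": 0, "ay": 0, "az": 0, "fingers": 4.5},
  {"tx": 0, "ty": 0, "tz": 0.1, "ax": 0, "ay": 0, "az": 0, "fingers": 4.5},
  {"tx": 0, "ty": 0, "tz": 0, "ax": 0, "ay": 0, "az": 0, "fingers": 4.5},
])

```text
t: 6.0
tool_pos: [0.5489, -0.0336, 0.0547]
ee_rot: [[0.157, 0.988, 0.0], [0.988, -0.157, -0.0], [-0.0, 0.0, -1.0]]
force: [-0.3, 0.7, -1.7]
grip_width: 0.0489
```

Call:
send_rows([
  {"tx": 0, "ty": 0, "tz": 0.1, "ax": 0, "ay": 0, "az": 0, "fingers": 4.5},
  {"tx": 0, "ty": 0, "tz": 0.1, "ax": 0, "ay": 0, "az": 0, "fingers": 4.5},
  {"tx": 0, "ty": 0, "tz": 0, "ax": 0, "ay": 0, "az": 0, "fingers": 4.5},
])

```text
t: 6.3
tool_pos: [0.549, -0.0337, 0.0532]
ee_rot: [[0.157, 0.988, 0.001], [0.988, -0.157, -0.0], [-0.0, 0.001, -1.0]]
force: [-1.2, -0.3, 2.9]
grip_width: 0.0488
```

Call:
send_rows([
  {"tx": 0, "ty": 0, "tz": 0, "ax": 0, "ay": 0, "az": 0, "fingers": 7.0},
  {"tx": 0, "ty": 0, "tz": 0, "ax": 0, "ay": 0, "az": 0, "fingers": 7.0},
  {"tx": 0, "ty": 0, "tz": -1.0, "ax": 0, "ay": 0, "az": 0, "fingers": 7.0},
  {"tx": 0, "ty": 0, "tz": -4.0, "ax": 0, "ay": 0, "az": 0, "fingers": 7.0},
  {"tx": 0, "ty": 0, "tz": -4.5, "ax": 0, "ay": 0, "az": 0, "fingers": 7.0},
])

```text
t: 6.8
tool_pos: [0.5481, -0.0334, 0.1486]
ee_rot: [[0.157, 0.988, -0.002], [0.988, -0.157, 0.001], [0.0, -0.002, -1.0]]
force: [0.5, -0.8, 0.9]
grip_width: 0.07
```

```bash
python3 - <<'E'
from h import *
s,p,d,m=snap('wrist','w8'); st()
plan([.4194,.2025,.16],80.95)
E
```

```text
t 6.85 pos [ 0.5514 -0.0342  0.1569] yaw 80.97 z [ 0.0105 -0.0029 -0.9999] F [2.94 0.58 8.2 ] M [-0.08 -0.03 -0.06] w 0.0701
[{"tx": 3.04, "ty": -2.39, "tz": -0.04}, {"tx": 3.05, "ty": -2.4, "tz": -0.05}, {"tx": 3.04, "ty": -2.39, "tz": -0.04}, {"tx": 3.04, "ty": -2.39, "tz": -0.05}, {"tx": 3.05, "ty": -2.39, "tz": -0.04}]
[{"tx": 3.04, "ty": -2.4, "tz": -0.04}, {"tx": 3.04, "ty": -2.39, "tz": -0.05}]
end [0.4194 0.2025 0.16  ] 80.97 t 6.85
```

View pics/w8.png

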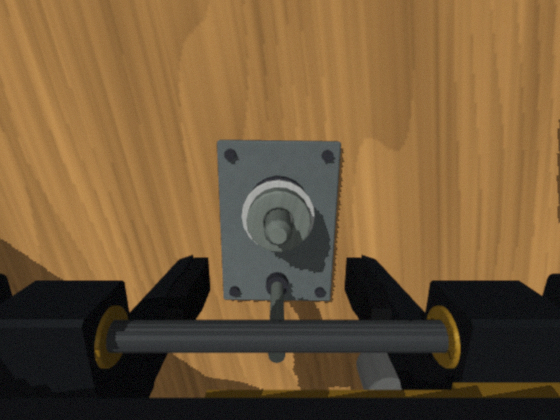

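The wide collar sits on the seat at about (278,220), with the post through it. Next, the narrow collar.

Call:
send_rows([
  {"tx": 2.0, "ty": -1.4, "tz": -0.4, "ax": 0, "ay": 0, "az": 0, "fingers": 7.0},
  {"tx": 3.1, "ty": -2.4, "tz": -0.2, "ax": 0, "ay": 0, "az": 0, "fingers": 7.0},
  {"tx": 3.8, "ty": -2.9, "tz": 0, "ax": 0, "ay": 0, "az": 0, "fingers": 7.0},
  {"tx": 3.8, "ty": -2.9, "tz": 0, "ax": 0, "ay": 0, "az": 0, "fingers": 7.0},
  {"tx": 3.7, "ty": -2.9, "tz": 0, "ax": 0, "ay": 0, "az": 0, "fingers": 7.0},
])

```text
t: 7.35
tool_pos: [0.4502, 0.1494, 0.1543]
ee_rot: [[0.158, 0.987, 0.001], [0.987, -0.158, 0.0], [0.0, 0.001, -1.0]]
force: [0.9, 1.1, -0.1]
grip_width: 0.0698
```

Call:
send_rows([
  {"tx": 3.0, "ty": -2.4, "tz": 0.5, "ax": 0, "ay": 0, "az": 0, "fingers": 7.0},
  {"tx": 1.9, "ty": -1.5, "tz": 2.0, "ax": 0, "ay": 0, "az": 0, "fingers": 7.0},
  {"tx": 0, "ty": 0, "tz": 3.0, "ax": 0, "ay": 0, "az": 0, "fingers": 6.0},
  {"tx": 0, "ty": 0, "tz": 0, "ax": 0, "ay": 0, "az": 0, "fingers": 6.0},
  {"tx": 0, "ty": 0, "tz": 0, "ax": 0, "ay": 0, "az": 0, "fingers": 6.0},
])

```text
t: 7.85
tool_pos: [0.4207, 0.2024, 0.0995]
ee_rot: [[0.157, 0.988, 0.0], [0.988, -0.157, -0.0], [0.0, 0.0, -1.0]]
force: [1.2, 0.6, 0.3]
grip_width: 0.06
```

```bash
python3 - <<'E'
from h import *
s,p,d,m=snap('wrist','w9'); st()
a=ring(p,d,m,s,.016,[.4194,.2025],.018,tol=.004)
print('tool', (np.r_[a,.016]-s['tool_pos'])@s['ee_rot']*1000)
E
```

```text
t 7.9 pos [0.4212 0.2023 0.1   ] yaw 80.92 z [ 1.7e-03  3.0e-04 -1.0e+00] F [-0.34 -0.71  1.13] M [-0.06  0.08 -0.04] w 0.0602
circle [0.4196 0.2027] r 0.0174 n 128 centroid [0.4197 0.203 ] zmed 0.0161 pix [276.1 221.3]
tool [ 0.10761264 -1.10714416 83.52002693]
```

View pics/w9.png

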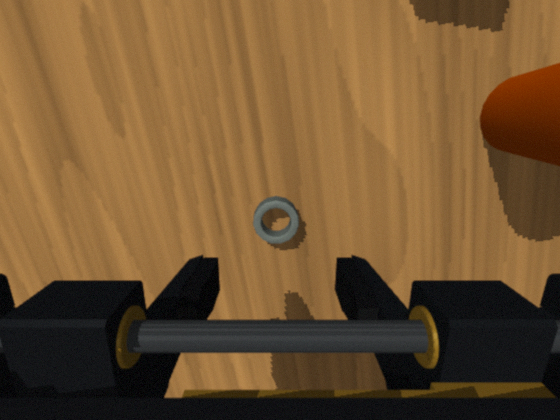

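Call:
send_rows([
  {"tx": 0, "ty": -0.1, "tz": 4.0, "ax": 0, "ay": 0, "az": 0, "fingers": 6.0},
  {"tx": 0, "ty": 0, "tz": 3.5, "ax": 0, "ay": 0, "az": 0, "fingers": 6.0},
  {"tx": 0, "ty": 0, "tz": 2.0, "ax": 0, "ay": 0, "az": 0, "fingers": 5.0},
  {"tx": 0, "ty": 0, "tz": 0, "ax": 0, "ay": 0, "az": 0, "fingers": 4.5},
  {"tx": 0, "ty": 0, "tz": 0, "ax": 0, "ay": 0, "az": 0, "fingers": 3},
], force=30)

```text
t: 8.4
tool_pos: [0.4205, 0.2026, 0.0051]
ee_rot: [[0.158, 0.987, 0.002], [0.987, -0.158, 0.0], [0.001, 0.002, -1.0]]
force: [0.6, -0.1, 0.7]
grip_width: 0.0391
```

Call:
send_rows([
  {"tx": 0, "ty": 0, "tz": 0, "ax": 0, "ay": 0, "az": 0, "fingers": 3.0},
  {"tx": 0, "ty": 0, "tz": 0, "ax": 0, "ay": 0, "az": 0, "fingers": 3.0},
  {"tx": 0, "ty": 0, "tz": 0, "ax": 0, "ay": 0, "az": 0, "fingers": 3.0},
])

```text
t: 8.7
tool_pos: [0.4205, 0.2028, 0.0052]
ee_rot: [[0.157, 0.988, 0.003], [0.988, -0.157, 0.0], [0.001, 0.003, -1.0]]
force: [-0.1, -1.9, 8.6]
grip_width: 0.0346
```

```bash
python3 - <<'E'
from h import *
st(); plan([.5435,-.0735,.18],80.95,cur=[.4205,.2025,.1])
E
```

```text
t 8.7 pos [0.4205 0.2028 0.0052] yaw 80.96 z [ 3.1e-03  5.0e-04 -1.0e+00] F [-0.09 -1.89  8.6 ] M [-0.29  0.14  0.01] w 0.0346
[{"tx": -3.62, "ty": 2.35, "tz": -1.14}, {"tx": -3.62, "ty": 2.36, "tz": -1.15}, {"tx": -3.61, "ty": 2.35, "tz": -1.14}, {"tx": -3.62, "ty": 2.36, "tz": -1.14}, {"tx": -3.62, "ty": 2.35, "tz": -1.14}]
[{"tx": -3.62, "ty": 2.36, "tz": -1.15}, {"tx": -3.61, "ty": 2.35, "tz": -1.14}]
end [ 0.5435 -0.0734  0.18  ] 80.96 t 8.7
```

```bash
python3 - <<'E'
from h import *
plan([.549,-.0337,.14],80.95,cur=[.4205,.2028,.125],n=7)
E
```

```text
[{"tx": -3.05, "ty": 2.34, "tz": -0.21}, {"tx": -3.05, "ty": 2.35, "tz": -0.22}, {"tx": -3.04, "ty": 2.34, "tz": -0.21}, {"tx": -3.05, "ty": 2.34, "tz": -0.22}, {"tx": -3.05, "ty": 2.35, "tz": -0.21}]
[{"tx": -3.05, "ty": 2.34, "tz": -0.22}, {"tx": -3.05, "ty": 2.35, "tz": -0.21}]
end [ 0.549  -0.0337  0.14  ] 80.96 t 8.7
```

Call:
send_rows([
  {"tx": 0, "ty": 0, "tz": -2.0, "ax": 0, "ay": 0, "az": 0, "fingers": 3.0},
  {"tx": 0, "ty": 0, "tz": -4.0, "ax": 0, "ay": 0, "az": 0, "fingers": 3.0},
  {"tx": 0, "ty": 0, "tz": -4.0, "ax": 0, "ay": 0, "az": 0, "fingers": 3.0},
  {"tx": 0, "ty": 0, "tz": -2.0, "ax": 0, "ay": 0, "az": 0, "fingers": 3.0},
])

```text
t: 9.1
tool_pos: [0.4203, 0.203, 0.1275]
ee_rot: [[0.157, 0.988, 0.005], [0.988, -0.157, 0.001], [0.002, 0.005, -1.0]]
force: [-0.2, 0.0, -1.9]
grip_width: 0.035
```

Call:
send_rows([
  {"tx": -3.0, "ty": 2.3, "tz": -0.2, "ax": 0, "ay": 0, "az": 0, "fingers": 3.0},
  {"tx": -3.1, "ty": 2.4, "tz": -0.2, "ax": 0, "ay": 0, "az": 0, "fingers": 3.0},
  {"tx": -3.1, "ty": 2.4, "tz": -0.2, "ax": 0, "ay": 0, "az": 0, "fingers": 3.0},
  {"tx": -3.1, "ty": 2.3, "tz": 0, "ax": 0, "ay": 0, "az": 0, "fingers": 3.0},
  {"tx": -3.1, "ty": 2.4, "tz": 0, "ax": 0, "ay": 0, "az": 0, "fingers": 3.0},
])

```text
t: 9.6
tool_pos: [0.5122, 0.0306, 0.1306]
ee_rot: [[0.157, 0.988, 0.001], [0.988, -0.157, -0.0], [0.0, 0.001, -1.0]]
force: [-0.4, 0.6, -0.4]
grip_width: 0.0345
```

Call:
send_rows([
  {"tx": -3.0, "ty": 2.3, "tz": 0, "ax": 0, "ay": 0, "az": 0, "fingers": 3.0},
  {"tx": -2.95, "ty": 2.3, "tz": 0, "ax": 0, "ay": 0, "az": 0, "fingers": 3.0},
  {"tx": 0, "ty": 0, "tz": 0, "ax": 0, "ay": 0, "az": 0, "fingers": 3.0},
  {"tx": 0, "ty": 0, "tz": 0, "ax": 0, "ay": 0, "az": 0, "fingers": 3.0},
])

```text
t: 10.0
tool_pos: [0.5476, -0.0342, 0.13]
ee_rot: [[0.158, 0.987, 0.0], [0.987, -0.158, 0.0], [0.0, -0.0, -1.0]]
force: [0.2, -0.4, 0.7]
grip_width: 0.0349
```

```bash
python3 - <<'E'
from h import *
s,p,d,m=snap('wrist','w10'); st()
plan([.549,-.0337,.12],80.95)
cv2.imwrite('pics/w10z.png',cv2.resize(p[190:330,200:360,::-1],None,fx=4,fy=4,interpolation=cv2.INTER_CUBIC))
E
```

```text
t 10.05 pos [ 0.5473 -0.0334  0.13  ] yaw 80.96 z [-2.e-04  3.e-04 -1.e+00] F [-0.11  0.22  0.03] M [-0.03  0.06 -0.04] w 0.0346
[{"ty": 0.17, "tz": 1.0}]
end [ 0.549  -0.0337  0.12  ] 80.96 t 10.05
```

View pics/w10z.png

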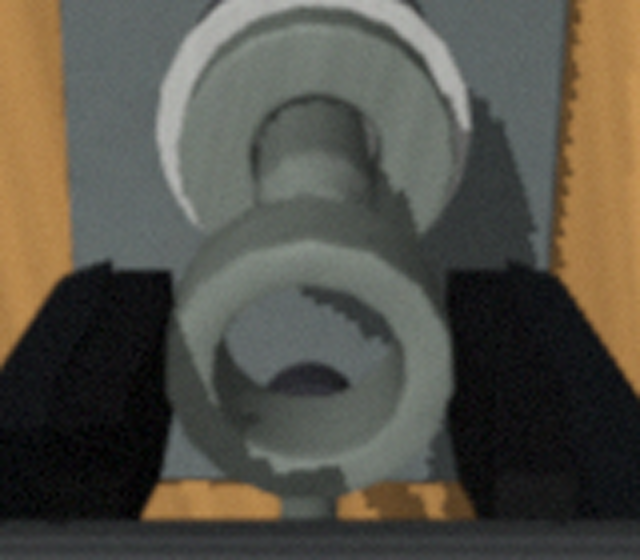

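Narrow ring at about (278,281) with the post just behind it at (279,~233), offset about 1.5 mm in tool y. I correct that and descend.

Call:
send_rows([
  {"tx": 0, "ty": 0.15, "tz": 1.0, "ax": 0, "ay": 0, "az": 0, "fingers": 3.0},
  {"tx": 0, "ty": 0, "tz": 1.5, "ax": 0, "ay": 0, "az": 0, "fingers": 3.0},
  {"tx": 0, "ty": 0, "tz": 1.2, "ax": 0, "ay": 0, "az": 0, "fingers": 3.0},
  {"tx": 0, "ty": 0, "tz": 1.0, "ax": 0, "ay": 0, "az": 0, "fingers": 3.0},
  {"tx": 0, "ty": 0, "tz": 0.6, "ax": 0, "ay": 0, "az": 0, "fingers": 3.0},
])

```text
t: 10.55
tool_pos: [0.5488, -0.0337, 0.0756]
ee_rot: [[0.157, 0.988, -0.001], [0.988, -0.157, 0.0], [0.0, -0.001, -1.0]]
force: [-0.2, -1.1, -0.5]
grip_width: 0.0351
```

Call:
send_rows([
  {"tx": 0, "ty": 0, "tz": 0.2, "ax": 0, "ay": 0, "az": 0, "fingers": 3.0},
  {"tx": 0, "ty": 0, "tz": 0.1, "ax": 0, "ay": 0, "az": 0, "fingers": 3.0},
  {"tx": 0, "ty": 0, "tz": 0, "ax": 0, "ay": 0, "az": 0, "fingers": 3.0},
])

```text
t: 10.85
tool_pos: [0.5494, -0.0342, 0.074]
ee_rot: [[0.157, 0.988, 0.001], [0.988, -0.157, -0.0], [-0.0, 0.001, -1.0]]
force: [-0.0, 0.2, -1.1]
grip_width: 0.0346
```

```bash
python3 - <<'E'
from h import *
s,p,d,m=snap('wrist','w11'); st()
E
```

```text
t 10.9 pos [ 0.5494 -0.0343  0.0741] yaw 80.96 z [ 7.e-04 -2.e-04 -1.e+00] F [-0.14 -0.55 -1.75] M [-0.04  0.05 -0.01] w 0.0345
```

View pics/w11.png

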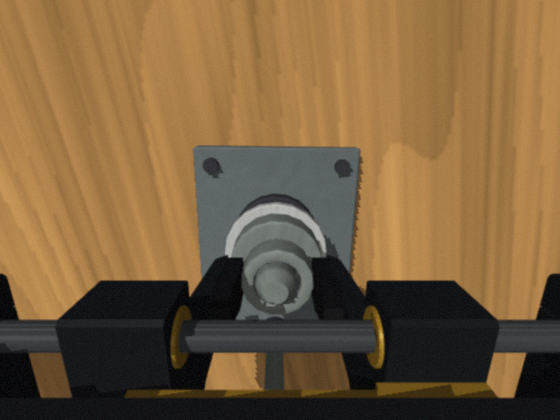

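The narrow ring is threaded, with the post at about (274,285) inside the bore. I lower in small steps to contact.

Call:
send_rows([
  {"tx": 0, "ty": 0, "tz": 0.2, "ax": 0, "ay": 0, "az": 0, "fingers": 3.0},
  {"tx": 0, "ty": 0, "tz": 0.1, "ax": 0, "ay": 0, "az": 0, "fingers": 3.0},
  {"tx": 0, "ty": 0, "tz": 0, "ax": 0, "ay": 0, "az": 0, "fingers": 3.0},
])

```text
t: 11.2
tool_pos: [0.5494, -0.0342, 0.071]
ee_rot: [[0.157, 0.988, 0.001], [0.988, -0.157, -0.0], [-0.0, 0.001, -1.0]]
force: [-0.7, -0.3, 2.2]
grip_width: 0.0348
```

Call:
send_rows([
  {"tx": 0, "ty": 0, "tz": 0.1, "ax": 0, "ay": 0, "az": 0, "fingers": 3.0},
  {"tx": 0, "ty": 0, "tz": 0, "ax": 0, "ay": 0, "az": 0, "fingers": 3.0},
])

```text
t: 11.4
tool_pos: [0.5494, -0.0342, 0.0699]
ee_rot: [[0.157, 0.988, 0.001], [0.988, -0.157, -0.0], [-0.0, 0.001, -1.0]]
force: [-0.8, 0.5, 2.9]
grip_width: 0.0345
```

Call:
send_rows([
  {"tx": 0, "ty": 0, "tz": 0, "ax": 0, "ay": 0, "az": 0, "fingers": 6.0},
  {"tx": 0, "ty": 0, "tz": 0, "ax": 0, "ay": 0, "az": 0, "fingers": 6.0},
  {"tx": 0, "ty": 0, "tz": -1.0, "ax": 0, "ay": 0, "az": 0, "fingers": 6.0},
  {"tx": 0, "ty": 0, "tz": -4.0, "ax": 0, "ay": 0, "az": 0, "fingers": 6.0},
  {"tx": 0, "ty": 0, "tz": -4.5, "ax": 0, "ay": 0, "az": 0, "fingers": 7.0},
])

```text
t: 11.9
tool_pos: [0.5485, -0.034, 0.1656]
ee_rot: [[0.157, 0.988, -0.003], [0.988, -0.157, 0.001], [0.0, -0.003, -1.0]]
force: [1.2, -0.1, -0.2]
grip_width: 0.0659
```

Call:
send_rows([
  {"tx": 0, "ty": 0, "tz": -0.5, "ax": 0, "ay": 0, "az": 0, "fingers": 7.0},
  {"tx": 0, "ty": 0, "tz": 0, "ax": 0, "ay": 0, "az": 0, "fingers": 7.0},
])

```text
t: 12.1
tool_pos: [0.5496, -0.0343, 0.1711]
ee_rot: [[0.157, 0.988, 0.003], [0.988, -0.157, -0.001], [-0.0, 0.003, -1.0]]
force: [-0.3, -0.3, -0.2]
grip_width: 0.07
```

```bash
python3 - <<'E'
from h import *
s,p,d,m=snap('wrist','w12'); st()
ring(p,d,m,s,.082,[.549,-.034],.018,tol=.004)
ring(p,d,m,s,.066,[.549,-.034],.025,tol=.004)
plan([.6262,-.2362,.17],80.95)
cv2.imwrite('pics/w12z.png',cv2.resize(p[130:330,200:400,::-1],None,fx=3,fy=3,interpolation=cv2.INTER_CUBIC))
E
```

```text
t 12.15 pos [ 0.5489 -0.0341  0.1695] yaw 80.96 z [-2.e-04  1.e-04 -1.e+00] F [ 0.66 -0.04 -0.62] M [-0.12  0.1  -0.01] w 0.0698
circle [ 0.5492 -0.0343] r 0.0175 n 124 centroid [ 0.5495 -0.0334] zmed 0.0822 pix [276.9 219.3]
circle [ 0.549  -0.0321] r 0.0232 n 226 centroid [ 0.5497 -0.0239] zmed 0.0664 pix [275.5 207.3]
[{"tx": -3.75, "ty": 2.16, "tz": -0.01}, {"tx": -3.75, "ty": 2.16, "tz": -0.01}, {"tx": -3.75, "ty": 2.16, "tz": -0.01}, {"tx": -3.75, "ty": 2.16, "tz": -0.01}, {"tx": -3.75, "ty": 2.17, "tz": -0.01}]
end [ 0.6262 -0.2362  0.17  ] 80.96 t 12.15
```

View pics/w12z.png

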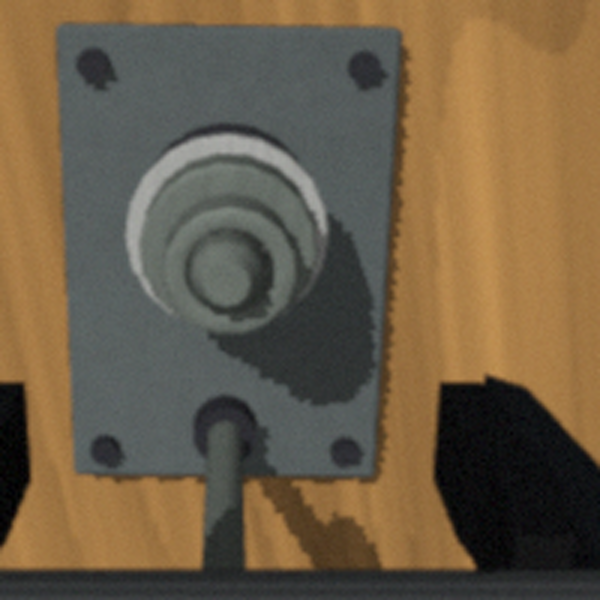

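Both collars are home: top faces read z = 0.082 and 0.066. The post tip at about (274,222) shows it slightly left of the ring axis. Now the cap.

Call:
send_rows([
  {"tx": -2.5, "ty": 1.4, "tz": 0, "ax": 0, "ay": 0, "az": 0, "fingers": 7.0},
  {"tx": -3.7, "ty": 2.2, "tz": 0, "ax": 0, "ay": 0, "az": 0, "fingers": 7.0},
  {"tx": -4.1, "ty": 2.4, "tz": 0, "ax": 0, "ay": 0, "az": 0, "fingers": 7.0},
  {"tx": -4.1, "ty": 2.4, "tz": 0, "ax": 0, "ay": 0, "az": 0, "fingers": 7.0},
  {"tx": -2.9, "ty": 1.6, "tz": 1.0, "ax": 0, "ay": 0, "az": 0, "fingers": 7.0},
])

```text
t: 12.65
tool_pos: [0.6211, -0.2235, 0.1585]
ee_rot: [[0.159, 0.987, -0.001], [0.987, -0.159, 0.0], [-0.0, -0.001, -1.0]]
force: [0.0, -0.0, -0.9]
grip_width: 0.0698
```

Call:
send_rows([
  {"tx": -1.5, "ty": 0.8, "tz": 2.0, "ax": 0, "ay": 0, "az": 0, "fingers": 7.0},
  {"tx": 0, "ty": 0, "tz": 3.0, "ax": 0, "ay": 0, "az": 0, "fingers": 7.0},
  {"tx": 0, "ty": 0, "tz": 0, "ax": 0, "ay": 0, "az": 0, "fingers": 7.0},
  {"tx": 0, "ty": 0, "tz": 0, "ax": 0, "ay": 0, "az": 0, "fingers": 7.0},
])

```text
t: 13.05
tool_pos: [0.6259, -0.2363, 0.109]
ee_rot: [[0.157, 0.988, -0.002], [0.988, -0.157, 0.001], [0.001, -0.002, -1.0]]
force: [0.3, 0.3, 1.0]
grip_width: 0.0701
```

```bash
python3 - <<'E'
from h import *
s,p,d,m=snap('wrist','w13'); st()
for tol in(.003,.006):
  a=ring(p,d,m,s,.046,[.6262,-.2362],.022,tol=tol)
  print('tool', (np.r_[a,.016]-s['tool_pos'])@s['ee_rot']*1000)
z=np.load('pics/w12.npz'); print('post',cut(274,222.3,.094,m,z['pos'],z['rot']))
E
```

```text
t 13.1 pos [ 0.6265 -0.2365  0.1104] yaw 80.99 z [ 3.e-04 -1.e-04 -1.e+00] F [-0.12  0.2   0.71] M [-0.02  0.11  0.01] w 0.07
circle [ 0.6282 -0.2364] r 0.0214 n 170 centroid [ 0.6283 -0.2359] zmed 0.0464 pix [281. 230.]
tool [ 0.25116269  2.46964969 93.02549592]
circle [ 0.6283 -0.2361] r 0.0216 n 172 centroid [ 0.6284 -0.2356] zmed 0.0463 pix [281.  229.6]
tool [ 0.55747783  2.47024954 93.02577354]
post [ 0.54746723 -0.03182746  0.094     ]
```

View pics/w13.png

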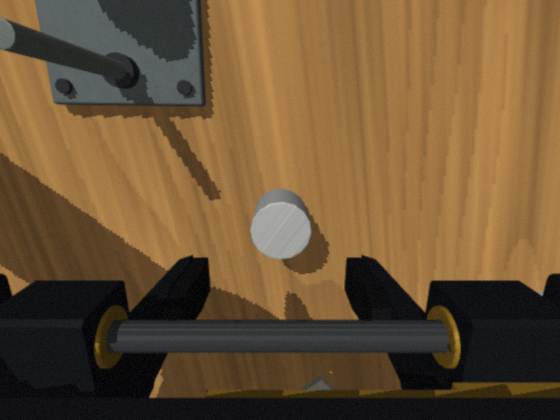

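The cap top is at (281,230), about 2.4 mm off in tool y. I correct that, descend and grip.

Call:
send_rows([
  {"tx": 0, "ty": 0.2, "tz": 3.0, "ax": 0, "ay": 0, "az": 0, "fingers": 7.0},
  {"tx": 0, "ty": 0, "tz": 4.0, "ax": 0, "ay": 0, "az": 0, "fingers": 7.0},
  {"tx": 0, "ty": 0, "tz": 3.0, "ax": 0, "ay": 0, "az": 0, "fingers": 6.5},
  {"tx": 0, "ty": 0, "tz": 0, "ax": 0, "ay": 0, "az": 0, "fingers": 5.5},
  {"tx": 0, "ty": 0, "tz": 0, "ax": 0, "ay": 0, "az": 0, "fingers": 4},
], force=60)

```text
t: 13.6
tool_pos: [0.6292, -0.2373, 0.0117]
ee_rot: [[0.157, 0.988, 0.002], [0.988, -0.157, -0.001], [-0.001, 0.002, -1.0]]
force: [0.3, 0.2, 1.0]
grip_width: 0.051
```

Call:
send_rows([
  {"tx": 0, "ty": 0, "tz": 0, "ax": 0, "ay": 0, "az": 0, "fingers": 4.0},
  {"tx": 0, "ty": 0, "tz": 0, "ax": 0, "ay": 0, "az": 0, "fingers": 4.0},
  {"tx": 0, "ty": 0, "tz": 0, "ax": 0, "ay": 0, "az": 0, "fingers": 4.0},
])

```text
t: 13.9
tool_pos: [0.6295, -0.2377, 0.0126]
ee_rot: [[0.157, 0.988, 0.004], [0.988, -0.157, -0.002], [-0.001, 0.004, -1.0]]
force: [-2.1, 0.7, 7.6]
grip_width: 0.0429
```

```bash
python3 - <<'E'
from h import *
st(); plan([.548,-.0335,.175],80.95,cur=[.6283,-.2363,.13])
E
```

```text
t 13.9 pos [ 0.6295 -0.2377  0.0126] yaw 80.96 z [ 0.0039 -0.0021 -1.    ] F [-2.09  0.73  7.62] M [ 0.09  0.09 -0.02] w 0.0429
[{"tx": 3.75, "ty": -2.22, "tz": -0.9}, {"tx": 3.76, "ty": -2.23, "tz": -0.9}, {"tx": 3.75, "ty": -2.22, "tz": -0.9}, {"tx": 3.75, "ty": -2.22, "tz": -0.9}, {"tx": 3.76, "ty": -2.23, "tz": -0.9}]
end [ 0.548  -0.0335  0.175 ] 80.96 t 13.9
```

Call:
send_rows([
  {"tx": 0, "ty": 0, "tz": -2.0, "ax": 0, "ay": 0, "az": 0, "fingers": 4.0},
  {"tx": 0, "ty": 0, "tz": -4.0, "ax": 0, "ay": 0, "az": 0, "fingers": 4.0},
  {"tx": 0, "ty": 0, "tz": -4.5, "ax": 0, "ay": 0, "az": 0, "fingers": 4.0},
  {"tx": 0, "ty": 0, "tz": -4.0, "ax": 0, "ay": 0, "az": 0, "fingers": 4.0},
  {"tx": 2.5, "ty": -1.5, "tz": -1.0, "ax": 0, "ay": 0, "az": 0, "fingers": 4.0},
])

```text
t: 14.4
tool_pos: [0.6191, -0.2129, 0.1708]
ee_rot: [[0.16, 0.987, 0.009], [0.987, -0.16, -0.006], [-0.004, 0.01, -1.0]]
force: [1.2, -0.2, -1.6]
grip_width: 0.0429
```

Call:
send_rows([
  {"tx": 3.7, "ty": -2.2, "tz": 0, "ax": 0, "ay": 0, "az": 0, "fingers": 4.0},
  {"tx": 4.1, "ty": -2.5, "tz": 0, "ax": 0, "ay": 0, "az": 0, "fingers": 4.0},
  {"tx": 4.1, "ty": -2.5, "tz": 0, "ax": 0, "ay": 0, "az": 0, "fingers": 4.0},
  {"tx": 2.9, "ty": -1.6, "tz": 0, "ax": 0, "ay": 0, "az": 0, "fingers": 4.0},
  {"tx": 1.4, "ty": -0.8, "tz": 0, "ax": 0, "ay": 0, "az": 0, "fingers": 4.0},
])

```text
t: 14.9
tool_pos: [0.5473, -0.0327, 0.166]
ee_rot: [[0.155, 0.988, 0.001], [0.988, -0.155, -0.0], [0.0, 0.001, -1.0]]
force: [0.4, -0.6, -1.7]
grip_width: 0.0432
```

Call:
send_rows([
  {"tx": 0, "ty": 0, "tz": 0, "ax": 0, "ay": 0, "az": 0, "fingers": 4.0},
  {"tx": 0, "ty": 0, "tz": 0, "ax": 0, "ay": 0, "az": 0, "fingers": 4.0},
])

```text
t: 15.1
tool_pos: [0.5487, -0.036, 0.1652]
ee_rot: [[0.157, 0.988, 0.001], [0.988, -0.157, -0.001], [-0.001, 0.001, -1.0]]
force: [0.7, -1.2, -1.0]
grip_width: 0.0428
```

```bash
python3 - <<'E'
from h import *
s,p,d,m=snap('wrist','w14'); st()
C=cloud(d,m,s['tool_pos'],s['ee_rot']); q=C[265:300,250:300,2]-s['tool_pos'][2]; print('cap top rel tcp',np.median(q))
a=ring(p,d,m,s,s['tool_pos'][2]+np.median(q),s['tool_pos'],.022,tol=.004)
print('tool', (np.r_[a,.016]-s['tool_pos'])@s['ee_rot']*1000)
plan([.5483,-.0342,.13],80.95)
E
```

```text
t 15.15 pos [ 0.5487 -0.0363  0.165 ] yaw 80.9 z [ 7.e-04 -5.e-04 -1.e+00] F [ 0.62 -0.48 -1.34] M [-0.09 -0.01  0.06] w 0.0433
cap top rel tcp 0.03385961755591366
circle [ 0.5492 -0.0316] r 0.0198 n 273 centroid [ 0.55   -0.0277] zmed 0.199 pix [277.7 294.2]
tool [  4.45448438  -0.370707   149.19860739]
[{"tx": 0.2, "ty": -0.07, "tz": 3.5, "az": -0.1}]
end [ 0.5483 -0.0342  0.13  ] 81.0 t 15.15
```

View pics/w14.png

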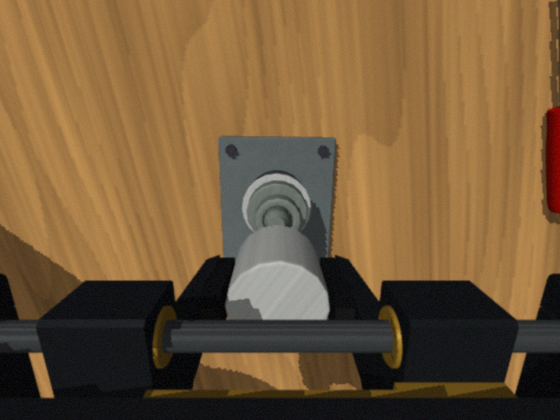

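```bash
python3 - <<'E'
from h import *
z=np.load('pics/w14.npz'); m=bot.camera_model('wrist'); a=(m,z['pos'],z['rot'])
T=lambda u,v,h:(((cut(u,v,h,*a))-z['pos'])@z['rot']*1000).round(1)
g=cv2.cvtColor(z['p'],cv2.COLOR_RGB2GRAY).astype(int); print(g[215:275,277])
for v in (260,262,264): print('top',v,T(277,v,z['pos'][2]+.034))
for v in (224,226,228): print('bot',v,T(277,v,z['pos'][2]-.012))
print('L/R',T(228.5,292,z['pos'][2]+.034),T(329,292,z['pos'][2]+.034))
C=cloud(z['d'],m,z['pos'],z['rot']); T2=((C-z['pos'])@z['rot']*1000).round(1)
for v in range(190,266,3): print(v,T2[v,277])
E
```

```text
[109 108 107 110 111 109 109 107 107 107 121 126 129 127 126 126 128 125
 129 130 125 125 128 127 128 127 128 129 124 125 131 130 127 127 128 127
 127 126 128 130 130 130 128 129 130 137 161 180 181 175 171 168 167 168
 172 171 172 167 167 163]
top 260 [ 23.   -0.4 -34. ]
top 262 [ 22.1  -0.4 -34. ]
top 264 [ 21.2  -0.4 -34. ]
bot 224 [22.5 -0.4 12. ]
bot 226 [21.3 -0.4 12. ]
bot 228 [20.2 -0.4 12. ]
L/R [  8.8 -20.  -34. ] [  8.8  20.6 -34. ]
190 [21.9 -0.5 99.2]
193 [19.6 -0.5 98.6]
196 [20.2 -0.4 85.9]
199 [18.7 -0.4 82.6]
202 [16.1 -0.4 83.6]
205 [13.9 -0.4 82.9]
208 [12.5 -0.4 79.5]
211 [11.4 -0.4 75.3]
214 [ 9.6 -0.4 73.5]
217 [ 8.1 -0.4 71. ]
220 [ 5.9 -0.4 70.8]
223 [ 3.8 -0.4 70.3]
226 [22.7 -0.4  8.1]
229 [22.4 -0.4  4. ]
232 [22.9 -0.4 -1.6]
235 [22.9 -0.4 -6. ]
238 [22.6 -0.4 -9.1]
241 [ 22.5  -0.4 -12.6]
244 [ 22.4  -0.4 -16.1]
247 [ 22.7  -0.4 -20.2]
250 [ 22.5  -0.4 -23.1]
253 [ 22.2  -0.4 -25.6]
256 [ 22.4  -0.4 -29.1]
259 [ 22.8  -0.4 -32.7]
262 [ 21.8  -0.4 -33.4]
265 [ 20.9  -0.4 -34.3]
```

Call:
send_rows([
  {"tx": 0.2, "ty": -0.05, "tz": 2.0, "ax": 0, "ay": 0, "az": 0, "fingers": 4.0},
  {"tx": 0, "ty": 0, "tz": 2.0, "ax": 0, "ay": 0, "az": 0, "fingers": 4.0},
  {"tx": 0, "ty": 0, "tz": 1.3, "ax": 0, "ay": 0, "az": 0, "fingers": 4.0},
  {"tx": 0, "ty": 0, "tz": 0, "ax": 0, "ay": 0, "az": 0, "fingers": 4.0},
  {"tx": 0, "ty": 0, "tz": 0, "ax": 0, "ay": 0, "az": 0, "fingers": 4.0},
])

```text
t: 15.65
tool_pos: [0.5483, -0.0336, 0.1122]
ee_rot: [[0.158, 0.987, 0.001], [0.987, -0.158, -0.0], [-0.0, 0.001, -1.0]]
force: [-0.8, -0.4, 0.0]
grip_width: 0.0429
```

```bash
python3 - <<'E'
from h import *
s,p,d,m=snap('wrist','w15'); st(); 
s,p,d,m=snap('scene','s15'); st(); 
cv2.imwrite('pics/s15z.png',cv2.resize(p[120:230,190:310,::-1],None,fx=5,fy=5,interpolation=cv2.INTER_CUBIC))
E
```

```text
t 15.7 pos [ 0.5485 -0.0335  0.1125] yaw 80.93 z [ 1.4e-03 -4.0e-04 -1.0e+00] F [-0.24  0.53 -1.45] M [-0.01  0.08 -0.01] w 0.043
t 15.75 pos [ 0.5485 -0.0333  0.1126] yaw 80.94 z [ 1.6e-03 -5.0e-04 -1.0e+00] F [ 0.11 -0.42 -0.87] M [-0.08  0.08  0.01] w 0.0432
```

View pics/w15.png

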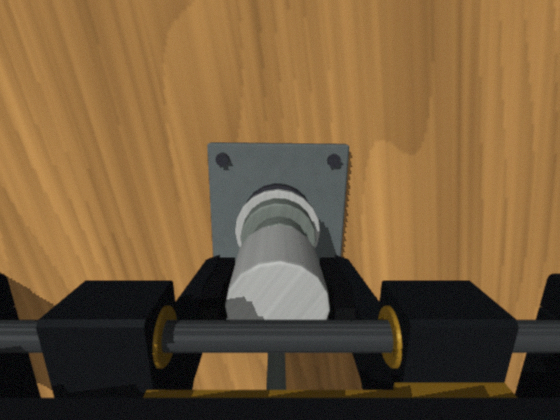

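View pics/s15z.png

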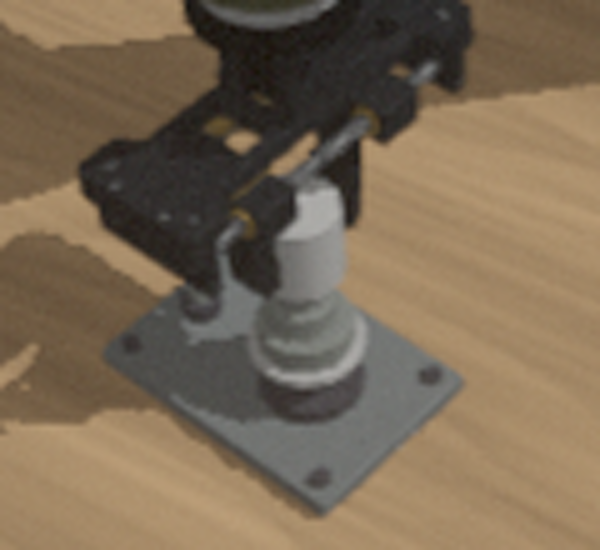

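Both views show the cap standing over the stack (wrist (278,290); scene zoom (310,250)). I lower it slowly and watch the force.

Call:
send_rows([
  {"tx": -0.05, "ty": 0, "tz": 0.4, "ax": 0, "ay": 0, "az": 0, "fingers": 4.0},
  {"tx": 0, "ty": 0, "tz": 0.4, "ax": 0, "ay": 0, "az": 0, "fingers": 4.0},
  {"tx": 0, "ty": 0, "tz": 0.3, "ax": 0, "ay": 0, "az": 0, "fingers": 4.0},
  {"tx": 0, "ty": 0, "tz": 0, "ax": 0, "ay": 0, "az": 0, "fingers": 4.0},
])

```text
t: 16.15
tool_pos: [0.5476, -0.0334, 0.1002]
ee_rot: [[0.157, 0.988, -0.001], [0.988, -0.157, 0.0], [0.0, -0.001, -1.0]]
force: [0.3, 0.7, -1.6]
grip_width: 0.0431
```

Call:
send_rows([
  {"tx": 0, "ty": 0, "tz": 0.3, "ax": 0, "ay": 0, "az": 0, "fingers": 4.0},
  {"tx": 0, "ty": 0, "tz": 0.2, "ax": 0, "ay": 0, "az": 0, "fingers": 4.0},
  {"tx": 0, "ty": 0, "tz": 0, "ax": 0, "ay": 0, "az": 0, "fingers": 4.0},
])

```text
t: 16.45
tool_pos: [0.5479, -0.0335, 0.0955]
ee_rot: [[0.157, 0.988, 0.0], [0.988, -0.157, -0.0], [-0.0, 0.0, -1.0]]
force: [1.5, 0.6, -1.4]
grip_width: 0.0435
```

Call:
send_rows([
  {"tx": 0, "ty": 0, "tz": 0.1, "ax": 0, "ay": 0, "az": 0, "fingers": 4.0},
  {"tx": 0, "ty": 0, "tz": 0, "ax": 0, "ay": 0, "az": 0, "fingers": 4.0},
])

```text
t: 16.65
tool_pos: [0.5479, -0.0335, 0.0947]
ee_rot: [[0.157, 0.988, 0.0], [0.988, -0.157, -0.0], [-0.0, 0.0, -1.0]]
force: [0.8, -0.5, -2.1]
grip_width: 0.0431
```

Call:
send_rows([
  {"tx": 0, "ty": 0, "tz": 0.1, "ax": 0, "ay": 0, "az": 0, "fingers": 4.0},
  {"tx": 0, "ty": 0, "tz": 0, "ax": 0, "ay": 0, "az": 0, "fingers": 4.0},
])

```text
t: 16.85
tool_pos: [0.548, -0.0335, 0.0939]
ee_rot: [[0.157, 0.988, 0.0], [0.988, -0.157, -0.0], [-0.0, 0.001, -1.0]]
force: [0.3, 0.3, 0.8]
grip_width: 0.0431
```

Call:
send_rows([
  {"tx": 0, "ty": 0, "tz": 0.1, "ax": 0, "ay": 0, "az": 0, "fingers": 4.0},
  {"tx": 0, "ty": 0, "tz": 0, "ax": 0, "ay": 0, "az": 0, "fingers": 4.0},
])

```text
t: 17.05
tool_pos: [0.5479, -0.0335, 0.0929]
ee_rot: [[0.157, 0.988, 0.0], [0.988, -0.157, -0.0], [-0.0, 0.0, -1.0]]
force: [-0.3, -0.2, 1.7]
grip_width: 0.0428
```

Call:
send_rows([
  {"tx": 0, "ty": 0, "tz": 0.1, "ax": 0, "ay": 0, "az": 0, "fingers": 4.0},
  {"tx": 0, "ty": 0, "tz": 0, "ax": 0, "ay": 0, "az": 0, "fingers": 4.0},
])

```text
t: 17.25
tool_pos: [0.5479, -0.0335, 0.0918]
ee_rot: [[0.157, 0.988, 0.0], [0.988, -0.157, -0.0], [-0.0, 0.0, -1.0]]
force: [0.2, -0.8, 2.2]
grip_width: 0.0429
```

Call:
send_rows([
  {"tx": 0, "ty": 0, "tz": 0.1, "ax": 0, "ay": 0, "az": 0, "fingers": 4.0},
  {"tx": 0, "ty": 0, "tz": 0, "ax": 0, "ay": 0, "az": 0, "fingers": 4.0},
])

```text
t: 17.45
tool_pos: [0.5479, -0.0335, 0.0908]
ee_rot: [[0.157, 0.988, 0.0], [0.988, -0.157, -0.0], [-0.0, 0.0, -1.0]]
force: [0.8, -0.4, 2.8]
grip_width: 0.0432
```

Call:
send_rows([
  {"tx": 0, "ty": 0, "tz": 0.2, "ax": 0, "ay": 0, "az": 0, "fingers": 4.0},
  {"tx": 0, "ty": 0, "tz": 0.2, "ax": 0, "ay": 0, "az": 0, "fingers": 4.0},
  {"tx": 0, "ty": 0, "tz": 0.2, "ax": 0, "ay": 0, "az": 0, "fingers": 4.0},
  {"tx": 0, "ty": 0, "tz": 0.15, "ax": 0, "ay": 0, "az": 0, "fingers": 4.0},
  {"tx": 0, "ty": 0, "tz": 0, "ax": 0, "ay": 0, "az": 0, "fingers": 4.0},
])

```text
t: 17.95
tool_pos: [0.548, -0.0335, 0.0836]
ee_rot: [[0.157, 0.988, 0.001], [0.988, -0.157, -0.0], [-0.0, 0.001, -1.0]]
force: [-1.5, 0.1, 9.0]
grip_width: 0.0427
```

```bash
python3 - <<'E'
from h import *
for i in range(3):
    s,p,d,m=snap('wrist','w16_%d'%i); st()
    C=cloud(d,m,s['tool_pos'],s['ee_rot']); q=C[268:310,255:300,2]; pq=None
    print('cap top z',np.median(q),'rel tcp',np.median(q)-s['tool_pos'][2])
s,p,d,m=snap('scene','s16'); st(); 
cv2.imwrite('pics/s16z.png',cv2.resize(p[120:230,190:310,::-1],None,fx=5,fy=5,interpolation=cv2.INTER_CUBIC))
E
```

```text
t 18.0 pos [ 0.548  -0.0335  0.0836] yaw 80.96 z [ 6.e-04 -2.e-04 -1.e+00] F [-1.37 -0.47  8.57] M [-0.03  0.27 -0.02] w 0.0433
cap top z 0.11748457130383175 rel tcp 0.03392044366920724
t 18.05 pos [ 0.548  -0.0335  0.0837] yaw 80.96 z [ 7.e-04 -2.e-04 -1.e+00] F [-1.09 -0.47  7.85] M [-0.1   0.25 -0.01] w 0.0427
cap top z 0.11752342490591818 rel tcp 0.033903900148229735
t 18.1 pos [ 0.548  -0.0335  0.0837] yaw 80.96 z [ 6.e-04 -2.e-04 -1.e+00] F [-1.43 -0.52  8.24] M [-0.07  0.26 -0.08] w 0.0428
cap top z 0.11761419166312598 rel tcp 0.033917531802487286
t 18.15 pos [ 0.548  -0.0335  0.0837] yaw 80.96 z [ 7.e-04 -2.e-04 -1.e+00] F [-1.78 -0.71  7.31] M [-0.06  0.23  0.01] w 0.043
```

View pics/w16_2.png

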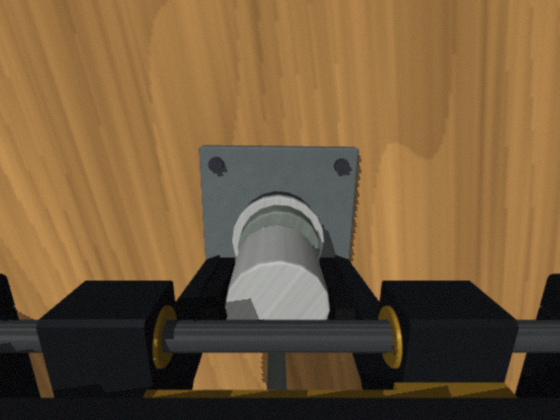

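View pics/s16z.png

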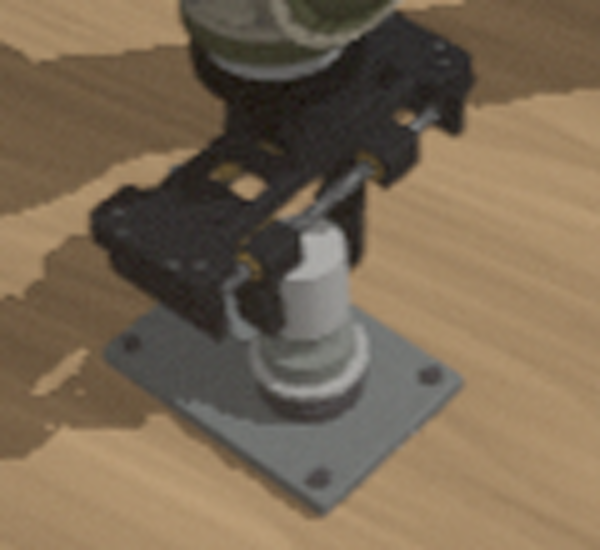

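The cap is held and the stack is compressed. The cap top at (278,290) reads z ≈ 0.1175, and the offset from the TCP is unchanged, so it has not slipped. I cross-check seat travel from seat depth before and after, then trim.

```bash
python3 - <<'E'
from h import *
m=bot.camera_model('wrist')
post=np.array([.5483,-.0335])
def seat(fn):
    z=np.load('pics/%s.npz'%fn); C=cloud(z['d'],m,z['pos'],z['rot']); p=z['p'].astype(int)
    r=np.hypot(C[...,0]-post[0],C[...,1]-post[1]); 
    M=(r>.0262)&(r<.0288)&(C[...,2]>.03)&(C[...,2]<.058)&(p.min(-1)>140)&(C[...,1]>post[1])
    W=(r>.02)&(r<.0235)&(C[...,2]>.045)&(C[...,2]<.072)&(C[...,1]>post[1])
    B=(abs(C[...,0]-post[0])<.05)&(C[...,1]>post[1]+.04)&(abs(C[...,2]-.012)<.005)
    print(fn,'seat',M.sum(),np.median(C[...,2][M]).round(4),C[...,2][M].mean().round(4),'wide',W.sum(),np.median(C[...,2][W]).round(4),'plate',np.median(C[...,2][B]).round(4))
for f in('w12','w14','w15','w16_0','w16_1','w16_2'): seat(f)
ms=bot.camera_model('scene')
a=np.load('pics/scene0.npz'); C=cloud(a['d'],ms); Q=C[140:175,220:245].reshape(-1,3); S=Q[(abs(Q[:,2]-.114)<.008)]; print('scene pillar z>',np.percentile(Q[:,2],[97,98,99]),len(S))
b=np.load('pics/s16.npz'); Cb=cloud(b['d'],ms); print('scene cap top',Cb[165:171,249:258,2].round(4).tolist())
E
```

```text
w12 seat 280 0.0503 0.0504 wide 344 0.0664 plate 0.0124
w14 seat 300 0.0504 0.0504 wide 365 0.0665 plate 0.0124
w15 seat 448 0.0505 0.0505 wide 527 0.0665 plate 0.0124
w16_0 seat 525 0.0395 0.0395 wide 560 0.0555 plate 0.0124
w16_1 seat 520 0.0396 0.0396 wide 556 0.0555 plate 0.0124
w16_2 seat 526 0.0396 0.0396 wide 562 0.0556 plate 0.0124
scene pillar z> [0.10733194 0.11331194 0.11560434] 24
scene cap top [[0.1655, 0.1629, 0.1613, 0.1596, 0.1169, 0.1167, 0.1175, 0.117, 0.1145], [0.1709, 0.1624, 0.1155, 0.1159, 0.1146, 0.117, 0.1194, 0.1188, 0.816], [0.1704, 0.1713, 0.1158, 0.816, 0.1157, 0.1182, 0.1167, 0.1155, 0.1161], [0.169, 0.1661, 0.1162, 0.118, 0.1161, 0.115, 0.1143, 0.117, 0.1175], [0.1671, 0.1643, 0.1188, 0.1178, 0.1143, 0.1156, 0.1166, 0.1163, 0.116], [0.1641, 0.1596, 0.1174, 0.1149, 0.1167, 0.1185, 0.1151, 0.1173, 0.1156]]
```

Seat travel measures 10.95 mm and the cap top about 117.1 mm, which agree with the stack being fully home. Another 1.05 mm is needed.

Call:
send_rows([
  {"tx": 0, "ty": 0, "tz": 0.11, "ax": 0, "ay": 0, "az": 0, "fingers": 4.0},
  {"tx": 0, "ty": 0, "tz": 0, "ax": 0, "ay": 0, "az": 0, "fingers": 4.0},
  {"tx": 0, "ty": 0, "tz": 0, "ax": 0, "ay": 0, "az": 0, "fingers": 4.0},
  {"tx": 0, "ty": 0, "tz": 0, "ax": 0, "ay": 0, "az": 0, "fingers": 4.0},
])

```text
t: 18.55
tool_pos: [0.548, -0.0335, 0.0827]
ee_rot: [[0.157, 0.988, 0.001], [0.988, -0.157, -0.0], [-0.0, 0.001, -1.0]]
force: [-1.3, 0.2, 9.3]
grip_width: 0.0431
```

```bash
python3 - <<'E'
from h import *
post=np.array([.5483,-.0335])
for i in range(3):
    s,p,d,m=snap('wrist','w17_%d'%i); st()
    C=cloud(d,m,s['tool_pos'],s['ee_rot']); z=C[...,2]; r=np.hypot(C[...,0]-post[0],C[...,1]-post[1]); f=C[...,1]>post[1]
    M=(r>.0262)&(r<.0288)&(z>.03)&(z<.058)&(p.min(-1)>140)&f; W=(r>.02)&(r<.0235)&(z>.045)&(z<.072)&f
    print('seat travel',.0505-z[M].mean(),'wide',.0665-np.median(z[W]),'cap top',np.median(z[268:310,255:300])-.0004)
s,p,d,m=snap('top','t17'); st()
E
```

```text
t 18.6 pos [ 0.548  -0.0335  0.0827] yaw 80.96 z [ 8.e-04 -2.e-04 -1.e+00] F [-1.35 -0.11  9.88] M [-0.11  0.3  -0.03] w 0.0432
seat travel 0.011927616201104094 wide 0.011905759172350483 cap top 0.11620203772756946
t 18.65 pos [ 0.548  -0.0335  0.0827] yaw 80.96 z [ 8.e-04 -2.e-04 -1.e+00] F [-1.5  -0.55  9.44] M [-0.08  0.31  0.  ] w 0.0432
seat travel 0.011882470967913589 wide 0.01187705510669329 cap top 0.11621263849606037
t 18.7 pos [ 0.548  -0.0335  0.0827] yaw 80.96 z [ 8.e-04 -2.e-04 -1.e+00] F [-1.76 -0.91  9.93] M [-0.1   0.32  0.01] w 0.0427
seat travel 0.011808496458247525 wide 0.011826991316200103 cap top 0.11621363805248762
t 18.75 pos [ 0.548  -0.0335  0.0827] yaw 80.96 z [ 7.e-04 -2.e-04 -1.e+00] F [-1.63  0.63  9.26] M [-0.1   0.23 -0.03] w 0.0432
```

View pics/t17.png

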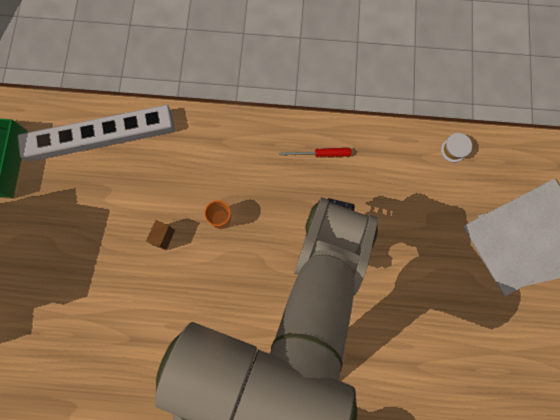

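The bystanders are where they were (cup (218,213), screwdriver (330,152), block (160,235)). One last 0.15 mm trim, then a drift check.

Call:
send_rows([
  {"tx": 0, "ty": 0, "tz": 0.015, "ax": 0, "ay": 0, "az": 0, "fingers": 4.0},
  {"tx": 0, "ty": 0, "tz": 0, "ax": 0, "ay": 0, "az": 0, "fingers": 4.0},
  {"tx": 0, "ty": 0, "tz": 0, "ax": 0, "ay": 0, "az": 0, "fingers": 4.0},
  {"tx": 0, "ty": 0, "tz": 0, "ax": 0, "ay": 0, "az": 0, "fingers": 4.0},
  {"tx": 0, "ty": 0, "tz": 0, "ax": 0, "ay": 0, "az": 0, "fingers": 4.0},
])

```text
t: 19.25
tool_pos: [0.548, -0.0335, 0.0826]
ee_rot: [[0.157, 0.988, 0.001], [0.988, -0.157, -0.0], [-0.0, 0.001, -1.0]]
force: [-3.2, 0.4, 9.9]
grip_width: 0.043
```

```bash
python3 - <<'E'
from h import *
post=np.array([.5483,-.0335])
for i in range(4):
    s,p,d,m=snap('wrist','w18_%d'%i); 
    C=cloud(d,m,s['tool_pos'],s['ee_rot']); z=C[...,2]; r=np.hypot(C[...,0]-post[0],C[...,1]-post[1]); f=C[...,1]>post[1]
    M=(r>.0262)&(r<.0288)&(z>.03)&(z<.058)&(p.min(-1)>140)&f; W=(r>.02)&(r<.0235)&(z>.045)&(z<.072)&f
    print('seat travel',.0505-z[M].mean(),'wide',.0665-np.median(z[W]),'cap top',np.median(z[268:310,255:300])-.0004)
st()
E
```

```text
seat travel 0.01193683924784416 wide 0.012038272780800469 cap top 0.11610636108992912
seat travel 0.011973849150688685 wide 0.01205402391036367 cap top 0.1160813654996543
seat travel 0.011929773058290606 wide 0.011974556560216343 cap top 0.11610492685310574
seat travel 0.01200550687659304 wide 0.0120474940699494 cap top 0.11609946848032611
t 19.45 pos [ 0.548  -0.0335  0.0826] yaw 80.96 z [ 8.e-04 -2.e-04 -1.e+00] F [-1.56  0.12  9.46] M [-0.08  0.35  0.06] w 0.043
```

Level to about 0.1 mm and steady, so I hand it in.

```bash
python3 - <<'E'
from h import *
print(bot.finish_job())
E
```

```text
the job is handed in; nothing more can be done
None
```

I threaded the wide collar, then the narrow collar, then the cap onto the post, each lowered until contact showed. I then pressed the gripped cap down and handed the job in at about 19.5 s, with the 60 N grip and the push still held.

**Last checks:**
- **Seat travel:** 11.9–12.05 mm by wrist-camera depth on the seat and the wide collar.
- **Cap top:** about 116.1 mm, against the gauge pillar's 116 mm.
- **Slip and drift:** the cap did not slip in the jaws (its top stayed 33.9 mm above the fingertips), and the readings held steady over the last half second.
- **Bystanders:** the cup, screwdriver and block looked unmoved in the top view.

**What disagreed or could not be checked:**
- **Push force:** about 9.5 N on the wrist plus roughly 3.6 N of part weight gives about 13 N. The spring figure for this travel is 14 N, so it reads about 1 N low. Sensor noise and unknown masses could explain this, so I relied on the camera and arm positions, which agree.
- **Gauge pillar:** the gripper hid its top at the end, so the level rests on its stated height and one earlier wrist-camera reading of 116 mm, not a side-by-side view.

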